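# Load two glass plates into the darkroom storage cassette

### The arm

A 6-joint arm with a two-finger parallel gripper is mounted at the origin on the work surface. World frame = base frame: x ahead of the robot, y to its left, z up, the work surface at z = 0. Lengths are in m, angles in rad, forces in N, time in s.
With the tool pointing down it reaches from about 0.35 to 0.975 m from the base axis. Payload 4.9 kg.
Tool frame: the origin (TCP) lies on the centre line of the jaws, within the pads' length; the fingertips stand 8 mm ahead of it and the grasp point (between the pads) lies 11 mm behind it; z points along the fingers, y is the direction in which the jaws open and shut (so a half turn about z gives the same grasp; the last joint's range is limited). The gripper opens to 85 mm and grips with 20 to 120 N. Pads are 22 mm wide; open, the fingers measure 114 mm over their backs; the gripper's body (76 mm by 85 mm) begins 54 mm behind the grasp point. The pads swing forward as they close: fully open they stand 13 mm farther back than shut.
Start: joints at [1.099, 0.053, 1.613, -0, 1.476, -0.119], TCP at [0.216, 0.586, 0.214] pointing down, gripper open.
Joint ranges: [-3.01, 3.01], [-1.01, 2.22], [0.06, 2.58], [-1.02, 4.17], [0.09, 2.62], [-3.14, 3.14]. Speed limits (rad/s): [2.57, 2.57, 3.14, 3.14, 3.14, 3.14].

### API

Orientations are given as a unit quaternion [w, x, y, z].
In Python, from plant import manip gives the robot as it stands.
- The arm moves only by the tool step_arm, never from a script. Its argument "deltas" is a list of rows, each a list of 7 numbers: the shift along the tool's x, y, z in m, then the turn, a rotation vector about the tool's x, y, z in rad, then the gripper command: -1 is fully open, 1 is shut, values between are in proportion. In form: [[dx, dy, dz, ax, ay, az, hand], ...]. A call has 1 to 20 rows; each row is the pose to reach, as a shift and turn from the pose commanded when the call began, along the tool's axes at that moment; what a row does not reach only later rows make up. A row lasts 1/10 s, in which the tool goes at most 50 mm and 8.59 degrees, less where a joint would pass 70% of its speed; a pose out of reach is approached as far as the arm can. A call with a gripper value outside its range is refused whole. The fingers move at their own pace and stop on an object; the grip force is fixed at half the most. Time passes only in rows, so rows that repeat a pose let the fingers close. It gives the time, the measured TCP pose, the force and the opening at its end, in the units of the state.
- manip.state(): the state, without advancing time (a new reading comes with each control period).
- manip.grab_frame(name): name is "scene" or "top" or "wrist"; returns the picture (420x560x3 uint8, red, green, blue); there is no depth.
- manip.get_calibration(name): a dict with "fov_y" (degrees; the focal length in pixels is half the picture's height over the tangent of half this angle, whatever the lens; pixels are square), "cx", "cy" (the principal point, pixels), "R" (3x3) and "t" (3): a world point X has camera coordinates R X + t. Camera axes: x right, y down, z forward; pixel columns grow to the right and rows downward; lengths in m; the calibration is good to about 2 mm. The wrist camera is an equidistant fisheye: a pixel r from the principal point sees the ray r / f radians off the axis. A picture is of the moment at which its call begins: read the wrist's pose just before it. get_calibration takes no time and is no camera call; for the wrist camera it gives the pose at the moment of the call.
- manip.job_done(): hands the job in, once; it reports no verdict.
The state is a dict: "time": time; "joint_pos": joint angles; "joint_vel": joint speeds; "joint_efforts": joint torques, N m; "tool_pos": TCP position; "tool_rot": TCP orientation; "contact_force": force on the tool from outside, world axes, zero at the start; "ft_torque": the same for the moment, N m; "gripper_width": opening from 0.0 (shut) to 1.0 (fully open).
Only numpy, scipy, OpenCV 4.12 (cv2) and the standard library are available. Lean on these libraries where they do the work, as an engineer would, in place of code of your own. Each camera call takes 0.05 s, during which the arm holds its last target.

### The job

Two dried glass photographic plates, a wide one and a narrow one, lie on the wooden draining blocks. Slide each one flat into the empty slot of the storage cassette that fits its width (the wide plate in the upper of the two wide slots, the narrow plate in the upper of the two narrow slots), fully home against the back stops. Keep the glass off the bench top, and leave the two plates already stored and the other things around where they are.

Things in the scene. Friction and masses are not known exactly. Their poses are not given: they have to be found in the camera images.
- rack: Fixed aluminium cassette of four horizontal slots, one above the other. Origin: centre of its underside; x points into the slots, z up. Slot floors at z = 10, 30 (wide), 50, 70 mm (narrow); each 12 mm high inside. Back stops of all at x = +50 mm. Top at z = 92 mm. Outer walls: wide part y = +-40.5 mm, narrow part above z = 50 mm y = +-30.5 mm. Its height, place and yaw differ each time.
- slot2_mouth (a point): Middle of the floor, at the open mouth, of slot 2 (the upper wide slot, EMPTY, for the wide plate): x = -35, z = 30 mm in the rack's frame; axes as the rack's. 71 mm wide between walls, 12 mm high, 85 mm deep to the back stops: a plate that is home sticks 5 mm out of the mouth, its centre then at x = +5, z = 32 mm in the rack's frame.
- slot4_mouth (a point): Middle of the floor, at the open mouth, of slot 4 (the upper narrow slot, EMPTY, for the narrow plate): x = -15, z = 70 mm in the rack's frame, 20 mm farther back than slot 2's mouth; axes as the rack's. 51 mm wide, 12 mm high, 65 mm deep: a plate that is home sticks 5 mm out, its centre then at x = +15, z = 72 mm in the rack's frame.
- stand: Fixed stand that carries the cassette 40 to 80 mm above the bench. Origin on the bench under the rack's origin, same axes. Base plate 12 mm high, x = -70 to +90 mm, y = +-85 mm. Two columns 12 mm thick at x = +35, y = +-58 mm, up to 125 mm above the bench, with black clamps on the cassette's sides.
- wide_plate_mid (a point): Centre of the wide glass plate to store: 90 mm long, 65 mm wide, 4 mm thick, 58 g, clear glass edge with dark emulsion. It lies centred on a fixed wooden block (40 mm along it, 26 across, 40 high; foot 70 x 60 x 4 mm), so its long edges overhang. Origin half-way through the thickness; x along its length, y across its width, z up; both ends are alike.
- narrow_plate_mid (a point): Centre of the narrow glass plate to store: 70 mm long, 45 mm wide, 4 mm thick, 32 g, same glass. It lies on a second draining block of the same size; which block carries which plate changes. Origin half-way through the thickness; x along its length, y across its width, z up; both ends are alike.
- wide_plate: The wide plate itself; origin at the centre of its underside.
- narrow_plate: The narrow plate itself; origin at the centre of its underside.
- stored_wide_mid (a point): Centre of a wide plate (90 x 65 x 4 mm) already stored in slot 1; loose, leave it there.
- stored_narrow_mid (a point): Centre of a narrow plate (70 x 45 x 4 mm) already stored in slot 3; loose, leave it there.
- bottle: Amber bottle, 68 mm across, 170 mm high; bystander. Origin under its centre.
- beaker: Clear plastic beaker, 72 mm across, 100 mm high; bystander. Origin under its centre.
- loupe: Black focusing loupe, 42 mm across, 50 mm high; bystander. Origin under its centre.
- brush: Dusting brush, 170 mm long, lying on the bench; bystander. Origin under its middle.
- tin: Small white jar, 54 mm across, 60 mm high; bystander. Origin under its centre.
Mind the look-alikes: they are no part of the job. What is shaped like the narrow_plate but blue is not meant.

How it is judged:
At the end, for the whole second after the job is handed in: Wide plate flat in slot 2, narrow plate flat in slot 4, each within 5 mm of fully home, 6 mm of the slot's middle line and 4 mm of its resting height, tilted under 0.06 rad, at rest; stored plates within 15 mm of where they were (x of wide_plate_mid in the frame of rack between 0 and 0.009 m and y of wide_plate_mid in the frame of rack between -0.006 and 0.006 m and z of wide_plate_mid in the frame of rack between 0.028 and 0.036 m and angle between the z axis of each of wide_plate_mid, narrow_plate_mid and the z axis of rack, either way round below 0.06 rad and x of narrow_plate_mid in the frame of rack between 0.01 and 0.019 m and y of narrow_plate_mid in the frame of rack between -0.006 and 0.006 m and z of narrow_plate_mid in the frame of rack between 0.068 and 0.076 m and distance of each of stored_wide_mid, stored_narrow_mid from where it was at the start of the episode below 0.015 m and linear speed of each of wide_plate, narrow_plate below 0.02 m/s); the robot touches nothing.
It fails at once if a plate falls or is laid on the bench top (its centre below 20 mm) (height (world z) of any of wide_plate_mid, narrow_plate_mid, stored_wide_mid, stored_narrow_mid below 0.02 m).
It fails at once if a bystander is moved more than 40 mm (distance of any of bottle, beaker, loupe, brush, tin from where it was at the start of the episode above 0.04 m).
It fails at once if a plate already stored is shifted more than 15 mm (distance of any of stored_wide_mid, stored_narrow_mid from where it was at the start of the episode above 0.015 m).
It also fails if it takes over 72 s, if anything falls off the work surface, if the arm or the gripper's body presses on something with over 40 N, if the wrist force passes 120 N, or if a joint passes its speed limit or range.

## Working session

There is one attempt and no reset: what is moved stays moved. The work goes in short steps, Python scripts to look and compute and a tool call to move; the robot and the scene stay as the last step left them, time stands still between calls to the robot, and variables do not carry over. Pictures are saved under pics/ and viewed, and the job is handed in when it is done.

Besides the shell and the picture viewer there is one more tool, called after "Emit:" as a command line: name --pt "numbers of a row" for each row, then --argument value for the rest. step_arm: Moves the arm, as the interface text tells. Its arguments: {"type":"object","properties":{"deltas":{"type":"array"}},"required":["deltas"]}

```bash
mkdir -p pics; ls
python3 - <<'E'
from plant import manip
import cv2,json
print(manip.state())
for n in ["scene","top","wrist"]:
    c=manip.get_calibration(n);print(n,c)
    f=manip.grab_frame(n);cv2.imwrite(f"pics/{n}0.png",f[:,:,::-1])
E
```

```text
pics
{'time': 0.0, 'joint_pos': array([ 1.09899106e+00,  5.33294923e-02,  1.61426223e+00, -1.24028274e-05,
        1.47600231e+00, -1.18999639e-01]), 'joint_vel': array([ 0.00063998,  0.00055238,  0.00120316, -0.00080599,  0.0014365 ,
        0.00040276]), 'joint_efforts': array([ 1.06839427e-03, -3.93669176e+01, -3.70178568e+01, -3.08228289e-05,
        7.05790822e-03, -6.82876518e-06]), 'tool_pos': array([0.21566484, 0.58592413, 0.21229899]), 'tool_rot': array([-2.85420580e-04,  1.75488683e-01,  9.84480940e-01, -9.59143615e-04]), 'contact_force': array([-1.44839273,  0.11593641,  0.11761373]), 'ft_torque': array([-0.02163031, -0.01086558, -0.02382604]), 'gripper_width': 1.002803208495263}
scene {'fov_y': 46.288514893798336, 'cx': 281.4541666224153, 'cy': 212.20774076887153, 'R': array([[ 0.33331566,  0.94280373,  0.00466818],
       [ 0.77451613, -0.27098978, -0.57156741],
       [-0.53761086,  0.19412795, -0.82054184]]), 't': array([-0.2259482 , -0.32952873,  1.84651252])}
top {'fov_y': 45.09092528075225, 'cx': 272.56165285863483, 'cy': 210.75691641419456, 'R': array([[-0.14718084, -0.98910781, -0.0018821 ],
       [-0.96763041,  0.14437884, -0.20699308],
       [ 0.20501021, -0.02864423, -0.9783406 ]]), 't': array([0.1187266 , 0.52221416, 1.16901745])}
wrist {'fov_y': 65.70646984690485, 'cx': 274.1148355360013, 'cy': 208.35312060949346, 'R': array([[ 0.3455609 ,  0.93839564, -0.00113253],
       [ 0.8886909 , -0.32686925,  0.32153533],
       [ 0.30135716, -0.11211651, -0.94689691]]), 't': array([-0.6241268 , -0.04173434,  0.37976861])}
```

View pics/scene0.png

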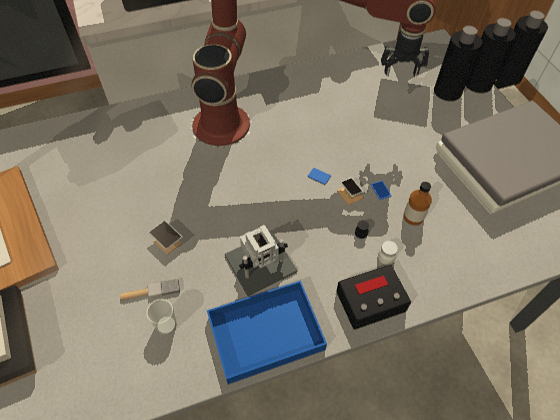

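View pics/top0.png

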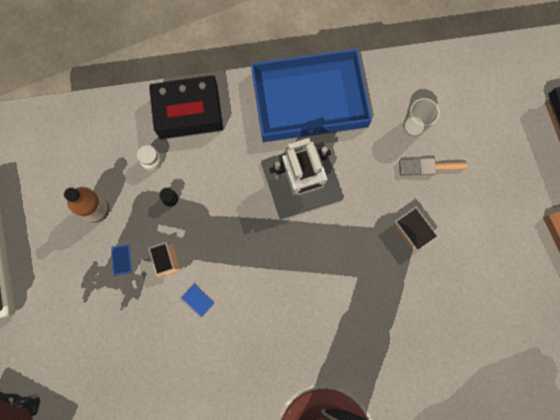

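View pics/wrist0.png

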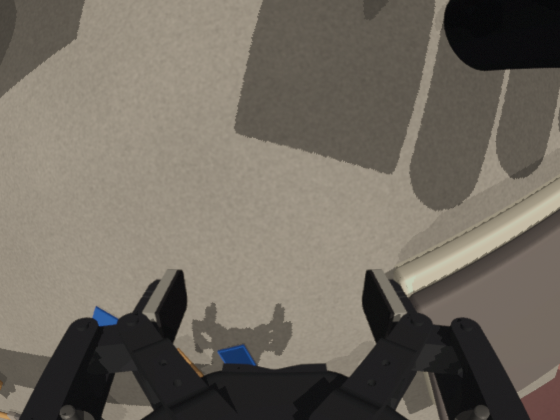

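Scene: the narrow plate is dark, on a block at top (163,258), and the wide one is dark at (416,228). Two blue look-alikes lie at top (122,260) and (198,300). The rack is at top (305,165).

Run:
```python
import cv2,numpy as np
a=cv2.imread('pics/top0.png');s=cv2.imread('pics/scene0.png')
def c(im,x,y,w,h,W,H):return cv2.resize(im[y:y+h,x:x+w],(W,H),interpolation=cv2.INTER_CUBIC)
o=np.vstack([np.hstack([c(a,250,120,100,100,400,300*4//3)[:300],c(s,215,215,100,75,400,300)]),np.hstack([c(a,130,230,100,75,400,300),c(a,370,190,100,75,400,300)])])
cv2.imwrite('pics/crop0.png',o)
```

```text
(no output)
```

View pics/crop0.png

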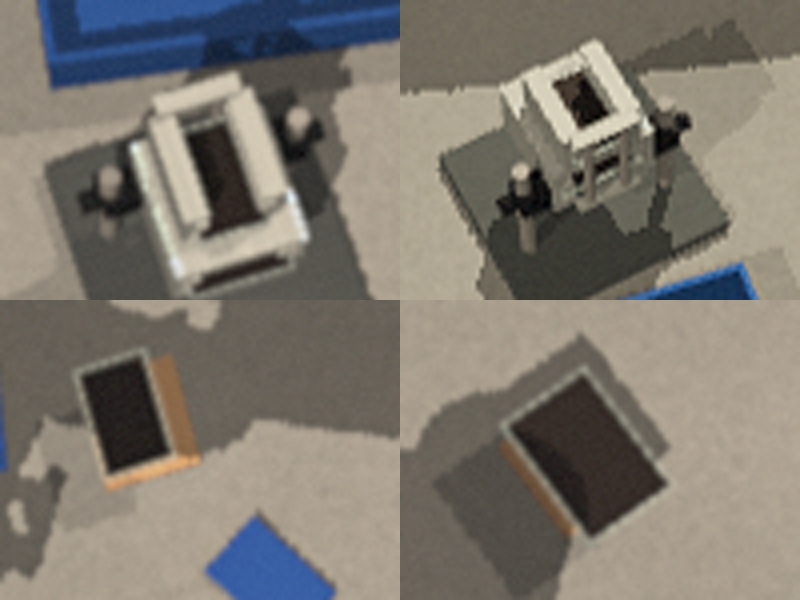

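```bash
cat > h.py <<'E'
import numpy as np,cv2
from scipy.spatial.transform import Rotation as R
def calib(n):
    from plant import manip
    return manip.get_calibration(n)
def f_of(c): return 210/np.tan(np.radians(c['fov_y'])/2)
def ray(c,px,fish=False):
    px=np.atleast_2d(np.float64(px)); f=f_of(c)
    d=(px-[c['cx'],c['cy']])/f
    if fish:
        r=np.linalg.norm(d,axis=1,keepdims=True); v=np.hstack([d/np.maximum(r,1e-9)*np.sin(r),np.cos(r)])
    else: v=np.hstack([d,np.ones((len(d),1))]); v/=np.linalg.norm(v,axis=1,keepdims=True)
    Rm=np.array(c['R']);t=np.array(c['t'])
    return -Rm.T@t, v@Rm
def plane(c,px,z,fish=False):
    o,v=ray(c,px,fish); return o+v*((z-o[2])/v[:,2])[:,None]
def tri(obs): # list of (c,px,fish)
    A=np.zeros((3,3));b=np.zeros(3);L=[]
    for c,p,fi in obs:
        o,v=ray(c,p,fi);v=v[0];P=np.eye(3)-np.outer(v,v);A+=P;b+=P@o;L.append((P,o))
    X=np.linalg.solve(A,b);return X,[np.linalg.norm(P@(X-o)) for P,o in L]
def proj(c,X,fish=False):
    q=np.atleast_2d(X)@np.array(c['R']).T+c['t'];f=f_of(c)
    if fish:
        r=np.linalg.norm(q[:,:2],axis=1,keepdims=True);th=np.arctan2(r,q[:,2:]);return q[:,:2]/np.maximum(r,1e-9)*th*f+[c['cx'],c['cy']]
    return q[:,:2]/q[:,2:]*f+[c['cx'],c['cy']]
def snap(name,fn):
    from plant import manip
    import pickle
    c=manip.get_calibration(name);f=manip.grab_frame(name)
    cv2.imwrite(f'pics/{fn}.png',f[:,:,::-1]);pickle.dump((c,manip.state()),open(f'pics/{fn}.pkl','wb'));return c,f
def quat(s): q=s['tool_rot'];return R.from_quat([q[1],q[2],q[3],q[0]])
E
python3 - <<'E'
from h import *
t=calib('top');s=calib('scene')
im=cv2.imread('pics/top0.png')
for n,(cx,cy),z in [('wide',(416,228),.048),('narrow',(162,258),.048)]:
    hs=im.astype(int).sum(2); m=((hs<160)).astype(np.uint8)
    k,lab,st,ce=cv2.connectedComponentsWithStats(m); l=lab[cy,cx]
    cnt=cv2.findContours((lab==l).astype(np.uint8),0,2)[0][0]
    b=cv2.boxPoints(cv2.minAreaRect(cnt)); P=plane(t,b,z)
    print(n,st[l],P.mean(0),[np.linalg.norm(P[i]-P[i-1]).round(4) for i in range(4)],b.round(1).tolist())
    d=[P[1]-P[0],P[2]-P[1]]; d=max(d,key=np.linalg.norm); print(np.degrees(np.arctan2(d[1],d[0])))
# rack top corners, guesses
for p in [(287,148),(310,139),(326,184),(302,192)]: print(p,plane(t,p,.15)[0])
for p in [(305,165)]:
    print(tri([(t,p,0),(s,(262,243),0)]))
E
```

```text
wide [398 210  37  38 719] [ 0.44075915 -0.29675273  0.048     ] [np.float64(0.0784), np.float64(0.0552), np.float64(0.0789), np.float64(0.0546)] [[397.70001220703125, 222.0], [415.29998779296875, 208.8000030517578], [435.20001220703125, 235.3000030517578], [417.6000061035156, 248.5]]
-154.4766663172412
narrow [151 245  21  28 363] [0.46004666 0.32136367 0.048     ] [np.float64(0.0594), np.float64(0.0354), np.float64(0.0595), np.float64(0.0351)] [[150.0, 248.8000030517578], [164.3000030517578, 244.5], [171.39999389648438, 268.0], [157.10000610351562, 272.29998779296875]]
-169.5812300639629
(287, 148) [ 0.65426174 -0.01098594  0.15      ]
(310, 139) [ 0.66788765 -0.06651416  0.15      ]
(326, 184) [ 0.55720098 -0.08480603  0.15      ]
(302, 192) [ 0.54685709 -0.0284156   0.15      ]
(array([ 0.61679803, -0.04317285,  0.12565071]), [np.float64(0.004900130332495242), np.float64(0.004900130332495265)])
```

```bash
cat >> h.py <<'E'
def target(az,tilt):
    """-tool x horizontal azimuth az(deg); tilt deg leans the body back (tool z gains forward)"""
    a=np.radians(az);f=np.array([np.cos(a),np.sin(a),0]);z=np.array([0,0,-1.])
    x=-f;y=np.cross(z,x)
    return R.from_matrix(np.c_[x,y,z])*R.from_rotvec([0,-np.radians(tilt),0])
def delta(pos,Rt):
    from plant import manip
    s=manip.state();q=quat(s)
    d=q.inv().apply(np.array(pos)-s['tool_pos']);r=(q.inv()*Rt).as_rotvec()
    print('t',s['time'],'delta',d.round(4),r.round(4),'rows>=',np.linalg.norm(d)/.05,np.degrees(np.linalg.norm(r))/8.59)
E
python3 - <<'E'
from h import *
t=calib('wrist');print(-np.array(t['R']).T@t['t'])
delta([.43,.315,.20],target(10.4,0))
E
```

```text
[0.13833596 0.61465219 0.37246738]
t 0.15 delta [-0.2948 -0.1803  0.0128] [-0.0015 -0.0006 -0.5343] rows>= 6.915462492987075 3.563555139706945
```

Emit:
step_arm --pt "-0.295 -0.18 0.013 0 0 -0.534 -1" --pt "-0.295 -0.18 0.013 0 0 -0.534 -1" --pt "-0.295 -0.18 0.013 0 0 -0.534 -1" --pt "-0.295 -0.18 0.013 0 0 -0.534 -1" --pt "-0.295 -0.18 0.013 0 0 -0.534 -1" --pt "-0.295 -0.18 0.013 0 0 -0.534 -1" --pt "-0.295 -0.18 0.013 0 0 -0.534 -1" --pt "-0.295 -0.18 0.013 0 0 -0.534 -1" --pt "-0.295 -0.18 0.013 0 0 -0.534 -1" --pt "-0.295 -0.18 0.013 0 0 -0.534 -1" --pt "-0.295 -0.18 0.013 0 0 -0.534 -1"

```text
time: 1.25
tool_pos: [0.4297, 0.3168, 0.2004]
tool_rot: [-0.0, -0.092, 0.996, 0.0]
contact_force: [-0.3, 0.2, 0.3]
gripper_width: 1.002
```

Run:
```python
from h import *
from plant import manip
s=manip.state();print(s['time'],s['tool_pos'],s['joint_pos'].round(2))
snap('wrist','w1')
```

```text
1.25 [0.42971463 0.31675709 0.2004185 ] [ 0.5  -0.16  1.84  0.    1.46 -1.26]
```

View pics/w1.png

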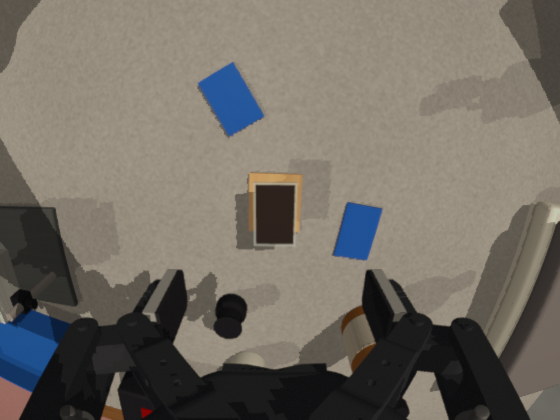

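Run:
```python
from h import *
im=cv2.imread('pics/w1.png')
cv2.imwrite('pics/w1c.png',cv2.resize(im[160:260,220:330],None,fx=6,fy=6,interpolation=cv2.INTER_CUBIC))
```

```text
(no output)
```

View pics/w1c.png

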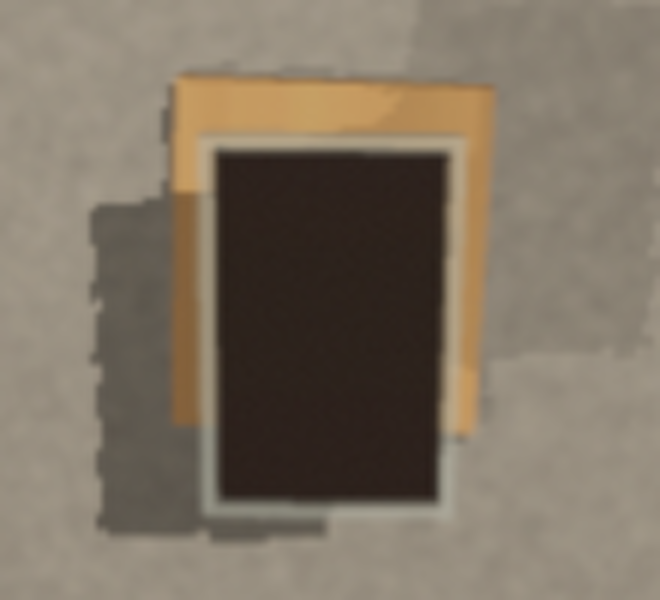

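```bash
cat >> h.py <<'E'
def fitrect(c,img,seed,z,thr=60,fish=True):
    m=(img.max(2)<thr).astype(np.uint8)
    k,lab,st,ce=cv2.connectedComponentsWithStats(m,connectivity=4);l=lab[seed[1],seed[0]]
    cnt=cv2.findContours((lab==l).astype(np.uint8),0,cv2.CHAIN_APPROX_NONE)[0][0][:,0]
    P=plane(c,cnt,z,fish)[:,:2].astype(np.float32)*1000
    (x,y),(w,h),a=cv2.minAreaRect(P); 
    if w<h: w,h,a=h,w,a+90
    return (x,y),(w,h),((a+90)%180)-90
E
python3 - <<'E'
from h import *
import pickle
c,s=pickle.load(open('pics/w1.pkl','rb'));im=cv2.imread('pics/w1.png')
g=np.array([(200,135),(468,135),(450,518),(205,518)])/6+[220,160]-.4
for z in (.042,.046,.050):
    P=plane(c,g,z,True)[:,:2]*1000;print(z,P.mean(0).round(1),[np.linalg.norm(P[i]-P[i-1]).round(1) for i in range(4)]); print(fitrect(c,im,(274,215),z))
    m=(P[2]+P[3]-P[0]-P[1]);print(np.degrees(np.arctan2(m[1],m[0])))
    # fingers pad check
E
```

```text
0.042 [462.2 323.3] [np.float64(71.0), np.float64(45.1), np.float64(71.0), np.float64(44.2)]
((461.8763427734375, 323.2344665527344), (62.51454544067383, 37.44247055053711), 9.97992992401123)
9.618563323553724
0.046 [460.7 323.1] [np.float64(70.1), np.float64(44.6), np.float64(70.1), np.float64(43.7)]
((460.45257568359375, 322.9593505859375), (61.7291259765625, 36.97203063964844), 9.979928016662598)
9.618563323553749
0.05 [459.3 322.8] [np.float64(69.2), np.float64(44.0), np.float64(69.2), np.float64(43.1)]
((459.0289001464844, 322.6841735839844), (60.9437370300293, 36.501609802246094), 9.97990894317627)
9.618563323553719
```

```bash
cat >> h.py <<'E'
def tcp(C,az,tilt,s,e):
    """C plate centre (m), line of tool crosses plate plane at s along az, TCP e beyond"""
    a=np.radians(az);f=np.array([np.cos(a),np.sin(a),0]);t=np.radians(tilt)
    return np.array(C)+f*s+e*(f*np.sin(t)-np.array([0,0,1])*np.cos(t))
E
python3 - <<'E'
from h import *
delta(tcp([.4607,.3231,.102],9.8,25,-.026,.006),target(9.8,25))
E
```

```text
t 1.3 delta [-0.0082  0.0008  0.1039] [ 0.0028 -0.4365  0.0122] rows>= 2.0845146389858256 2.912657889796248
```

Emit:
step_arm --pt "-0.008 0.001 0.104 0.003 -0.436 0.012 -1" --pt "-0.008 0.001 0.104 0.003 -0.436 0.012 -1" --pt "-0.008 0.001 0.104 0.003 -0.436 0.012 -1" --pt "-0.008 0.001 0.104 0.003 -0.436 0.012 -1" --pt "-0.008 0.001 0.104 0.003 -0.436 0.012 -1" --pt "-0.008 0.001 0.104 0.003 -0.436 0.012 -1"

```text
time: 1.9
tool_pos: [0.4411, 0.3202, 0.101]
tool_rot: [0.218, -0.082, 0.972, 0.02]
contact_force: [0.2, 0.3, 0.7]
gripper_width: 0.996
```

Run:
```python
from h import *
from plant import manip
snap('wrist','w2')
im=cv2.imread('pics/w2.png')
c=calib('wrist')
a=np.radians(9.8);f=np.array([np.cos(a),np.sin(a),0]);n=np.array([-f[1],f[0],0]);C=np.array([.4607,.3231,.044])
for u,v in [(-35,-22.5),(-35,22.5),(35,22.5),(35,-22.5)]: 
    p=proj(c,C+f*u/1e3+n*v/1e3,True)[0];print(p.round(1));cv2.circle(im,tuple(int(x) for x in p.round()),2,(0,0,255),1)
cv2.imwrite('pics/w2m.png',im)
delta(tcp([.4607,.3231,.042],9.8,25,-.026,.006),target(9.8,25))
```

```text
[238.9 171.4]
[308.5 171.1]
[302.3 241.4]
[245.7 241.6]
t 1.95 delta [ 0.0312 -0.0005  0.0567] [ 0.0012  0.0049 -0.003 ] rows>= 1.2942346605317663 0.038884003556083784
```

View pics/w2m.png

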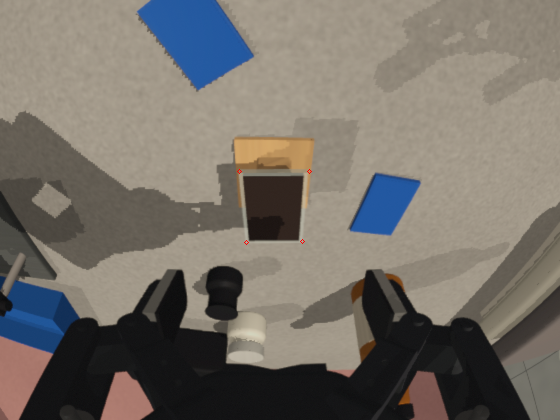

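Emit:
step_arm --pt "0.016 0 0.028 0 0.002 -0.001 -1" --pt "0.031 0 0.057 0.001 0.005 -0.003 -1" --pt "0.031 0 0.057 0.001 0.005 -0.003 -1" --pt "0.031 0 0.057 0.001 0.005 -0.003 -1"

```text
time: 2.35
tool_pos: [0.4361, 0.3181, 0.0335]
tool_rot: [0.214, -0.083, 0.973, 0.017]
contact_force: [-0.1, -0.2, 0.1]
gripper_width: 0.996
```

Run:
```python
from h import *
snap('wrist','w3');snap('scene','s3')
a=cv2.imread('pics/w3.png');b=cv2.imread('pics/s3.png')
b=cv2.resize(b[130:230,290:430],(560,400),interpolation=cv2.INTER_CUBIC);cv2.imwrite('pics/s3c.png',b)
```

```text
(no output)
```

View pics/w3.png

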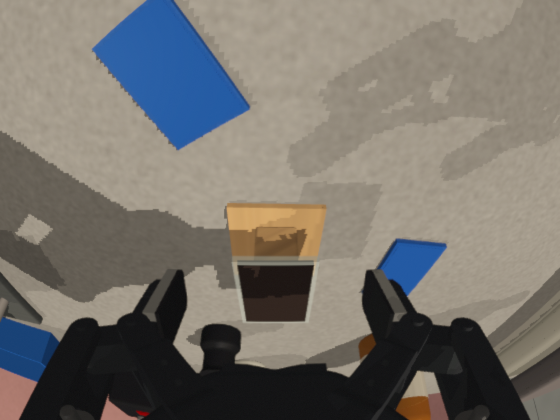

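View pics/s3c.png

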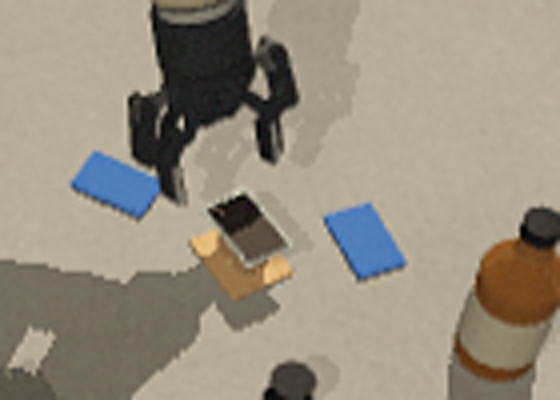

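Emit:
step_arm --pt "0 0 0 0 0 0 1" --pt "0 0 0 0 0 0 1" --pt "0 0 0 0 0 0 1" --pt "0 0 0 0 0 0 1" --pt "0 0 0 0 0 0 1" --pt "0 0 0 0 0 0 1" --pt "0 0 0 0 0 0 1" --pt "0 0 0 0 0 0 1"

```text
time: 3.25
tool_pos: [0.4343, 0.3174, 0.0317]
tool_rot: [0.213, -0.084, 0.973, 0.017]
contact_force: [0.0, -0.4, 1.2]
gripper_width: -0.001
```

Run:
```python
from h import *
from plant import manip
snap('wrist','w4');s=manip.state();print(s['time'],s['tool_pos'],s['gripper_width'])
```

```text
3.3 [0.43428036 0.31735241 0.03169913] 0.0007184241594150875
```

View pics/w4.png

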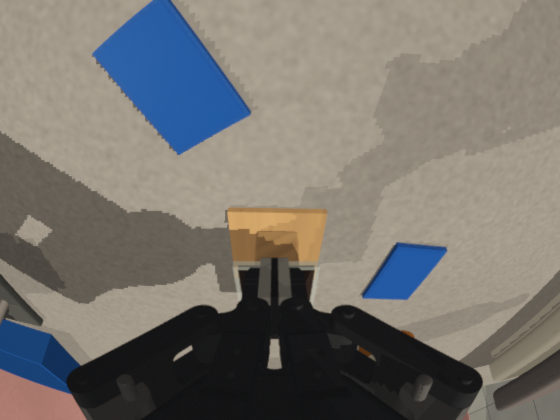

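Run:
```python
from h import *
import pickle
for n in ('w3','w4'):
    c,s=pickle.load(open(f'pics/{n}.pkl','rb'));q=quat(s);T=s['tool_pos']
    print(n,s['tool_pos'],q.as_matrix().round(3).tolist())
    for d in (-.011,0,.008): print(d,proj(c,T+q.apply([0,0,d]),True).round(1), proj(c,T+q.apply([-.011,0,d]),True).round(1), proj(c,T+q.apply([.011,0,d]),True).round(1))
    print('open pads',proj(c,T+q.apply([0,.0425,0]),True),proj(c,T+q.apply([0,-.0425,0]),True))
    a=np.radians(9.8);f=np.array([np.cos(a),np.sin(a),0]);nn=np.array([-f[1],f[0],0]);C=np.array([.4607,.3231,.044])
    print('tail',proj(c,C-f*.035+nn*.0225,True),proj(c,C-f*.035-nn*.0225,True))
```

```text
w3 [0.43667945 0.31856403 0.03467352] [[-0.894, -0.17, 0.415], [-0.155, 0.985, 0.071], [-0.421, -0.001, -0.907]]
-0.011 [[275.3 269.4]] [[275.3 287.1]] [[275.3 250.5]]
0 [[275.2 259.6]] [[275.2 276.7]] [[275.3 241.5]]
0.008 [[275.2 253.2]] [[275.2 269.8]] [[275.2 235.6]]
open pads [[350.93847625 258.67041177]] [[199.44001227 258.71324058]]
tail [[320.0766542  261.24721111]] [[231.98971293 261.24659182]]
w4 [0.43428036 0.31735241 0.03169913] [[-0.895, -0.17, 0.412], [-0.156, 0.985, 0.069], [-0.418, -0.003, -0.909]]
-0.011 [[274.6 267. ]] [[274.6 284.8]] [[274.6 248.1]]
0 [[274.6 257.3]] [[274.6 274.5]] [[274.6 239.2]]
0.008 [[274.6 251. ]] [[274.6 267.6]] [[274.6 233.4]]
open pads [[350.20622976 256.40866575]] [[198.89117344 256.52483287]]
tail [[320.80139113 266.41677031]] [[232.85792001 266.36691827]]
```

Run:
```python
from h import *
snap('scene','s4');snap('top','t4')
a=cv2.imread('pics/w4.png');b=cv2.imread('pics/s4.png');t=cv2.imread('pics/t4.png')
o=np.hstack([cv2.resize(a[190:320,210:340],(400,400),interpolation=2),cv2.resize(b[140:210,310:380],(400,400),interpolation=2)])
cv2.imwrite('pics/c4.png',o)
```

```text
(no output)
```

View pics/c4.png

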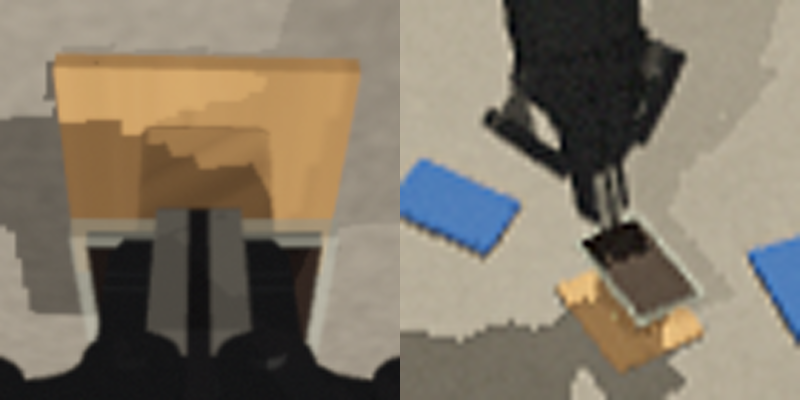

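Run:
```python
from h import *
b=cv2.imread('pics/s4.png');b0=cv2.imread('pics/scene0.png');t=cv2.imread('pics/t4.png');t0=cv2.imread('pics/top0.png')
r=lambda i:cv2.resize(i,(400,300),interpolation=2)
o=np.vstack([np.hstack([r(b[165:210,325:385]),r(b0[165:210,325:385])]),np.hstack([r(t[230:290,130:210]),r(t0[230:290,130:210])])])
cv2.imwrite('pics/c4b.png',o)
```

```text
(no output)
```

View pics/c4b.png

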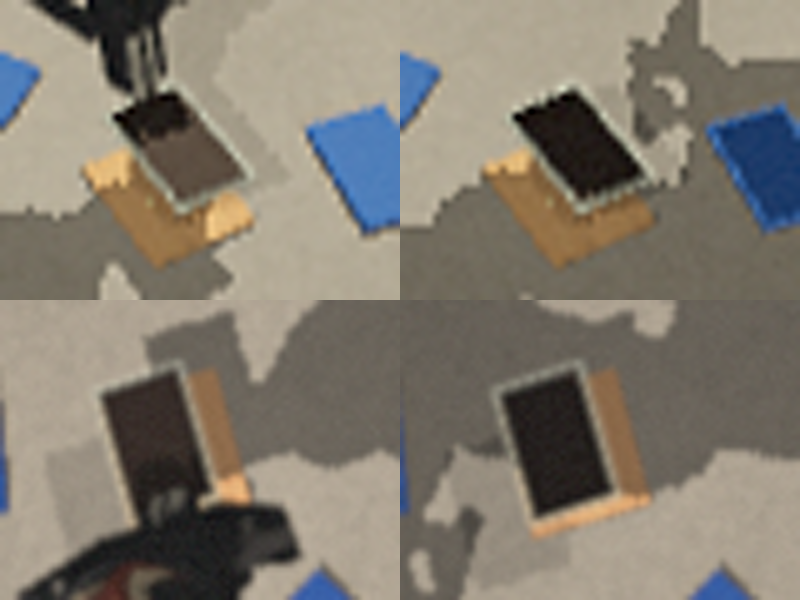

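Run:
```python
from h import *
from plant import manip
t=calib('top');s=calib('scene');w=calib('wrist')
print(tri([(t,(163,268.4),0),(s,(346.7,179),0)]))
print(tri([(t,(163,268.4),0),(s,(346.7,179),0),(w,(275,259),1)]))
S=manip.state();q=quat(S);print(S['tool_pos'],S['tool_pos']+q.apply([0,0,.008]),S['joint_pos'])
for z in (.024,.045):
  print(z, plane(t,(163,268.4),z),plane(s,(346.7,179),z),plane(w,(275,259),z,True))
```

```text
(array([0.43424171, 0.31622644, 0.05492034]), [np.float64(0.0008010569226538256), np.float64(0.000801056922653905)])
(array([0.43021498, 0.3185908 , 0.04178657]), [np.float64(0.0059427460548488395), np.float64(0.00449378587919559), np.float64(0.00500599570806275)])
[0.43427048 0.31738056 0.03170827] [0.43756643 0.31793211 0.02443967] [ 0.58770783 -0.19151145  2.21886109 -0.2582752   0.73383434 -0.99583381]
0.024 [[0.43838368 0.32325219 0.024     ]] [[0.41255956 0.32876031 0.024     ]] [[0.44564579 0.31958483 0.024     ]]
0.045 [[0.43572863 0.31901582 0.045     ]] [[0.42722718 0.31968457 0.045     ]] [[0.41878032 0.31488336 0.045     ]]
```

Run:
```python
from h import *
from plant import manip
c=calib('wrist');S=manip.state();q=quat(S);T=S['tool_pos']
im=cv2.imread('pics/w1.png')[240:340,130:420];cv2.imwrite('pics/c1.png',cv2.resize(im,None,fx=2.7,fy=2.7,interpolation=2))
def pt(px,y):
    o,v=ray(c,px,True);o=q.inv().apply(o-T);v=q.inv().apply(v[0]);k=(y-o[1])/v[1];return o+k*v
print('cam in tool',q.inv().apply(-np.array(c['R']).T@c['t']-T))
for px in [(183,271),(183,318)]: print(px,pt(px,-.0425),pt(px,.0425))
for px in [(367,271),(367,318)]: print(px,pt(px,-.0425),pt(px,.0425))
```

```text
cam in tool [ 0.08288173 -0.00035056 -0.15983445]
(183, 271) [ 0.00878809 -0.0425     -0.03209148] [ 0.15820786  0.0425     -0.2897023 ]
(183, 318) [-0.01052855 -0.0425     -0.04285702] [ 0.17784581  0.0425     -0.27875769]
(367, 271) [ 0.15535262 -0.0425     -0.28461934] [ 0.00920537  0.0425     -0.03297389]
(367, 318) [ 0.17430785 -0.0425     -0.2741556 ] [-0.01006516  0.0425     -0.04361168]
```

View pics/c1.png

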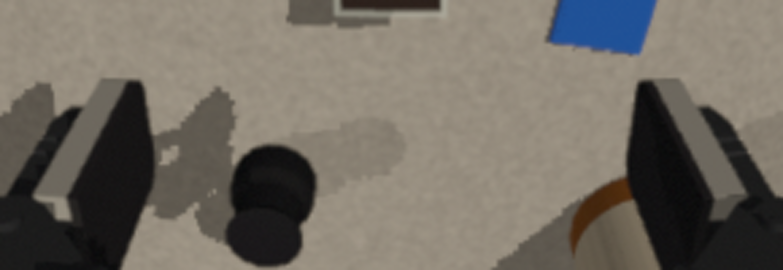

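Run:
```python
from h import *
from plant import manip
T=manip.state()['tool_pos'];print(manip.state()['contact_force'])
delta(T+[-.02,0,.08],target(9.8,0))
```

```text
[ 0.04704265 -0.76954034  0.02249261]
t 3.4 delta [-0.0155  0.0032 -0.0809] [-0.0024  0.4309  0.0007] rows>= 1.649242250247064 2.874377979855954
```

Emit:
step_arm --pt "-0.008 0.0 -0.05 0 0 0 1" --pt "-0.015 0.003 -0.081 0 0.43 0 1" --pt "-0.015 0.003 -0.081 0 0.43 0 1" --pt "-0.015 0.003 -0.081 0 0.43 0 1" --pt "-0.015 0.003 -0.081 0 0.43 0 1" --pt "-0.015 0.003 -0.081 0 0.43 0 1" --pt "-0.015 0.003 -0.081 0 0.43 0 1"

```text
time: 4.1
tool_pos: [0.4126, 0.3167, 0.1106]
tool_rot: [0.0, -0.086, 0.996, -0.002]
contact_force: [-0.2, -0.2, 0.5]
gripper_width: 0.001
```

Run:
```python
from h import *
snap('scene','s5');snap('top','t5');snap('wrist','w5')
b=cv2.imread('pics/s5.png');t=cv2.imread('pics/t5.png');w=cv2.imread('pics/w5.png')
r=lambda i:cv2.resize(i,(400,300),interpolation=2)
o=np.vstack([np.hstack([r(b[140:200,310:390]),r(t[230:290,130:210])]),np.hstack([r(w),r(w[180:285,205:345])])])
cv2.imwrite('pics/c5.png',o)
```

```text
(no output)
```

View pics/c5.png

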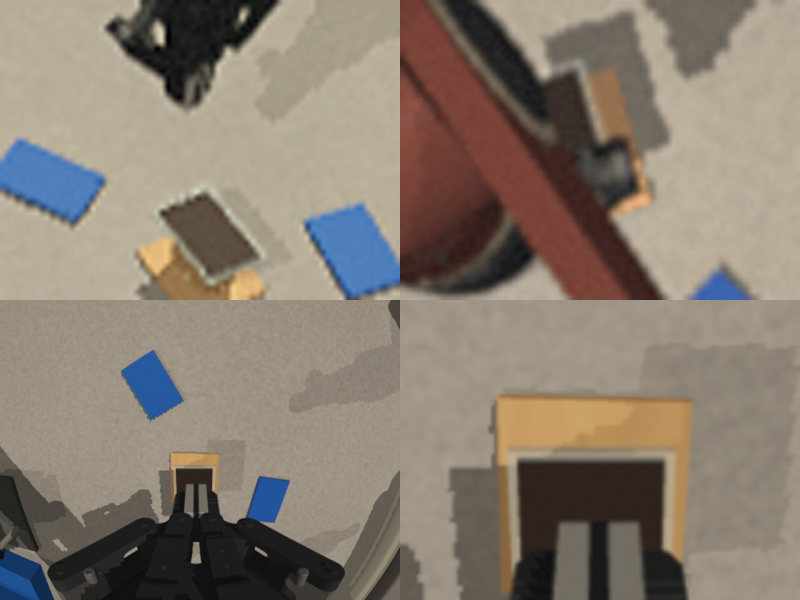

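Run:
```python
from h import *
import pickle
cs,_=pickle.load(open('pics/s5.pkl','rb'));cw,S=pickle.load(open('pics/w5.pkl','rb'))
X,e=tri([(cs,(348,161.2),0),(cw,(274.5,257.7),1)]);q=quat(S);print(X,e,S['tool_pos'],q.inv().apply(X-S['tool_pos']))
print(proj(cs,S['tool_pos']+q.apply([0,0,.008])),proj(cs,S['tool_pos']-q.apply([0,0,.023])))
```

```text
[0.41103767 0.31923524 0.1171992 ] [np.float64(0.00298667229629696), np.float64(0.0029866722962970486)] [0.41266516 0.31693771 0.11117474] [ 0.00120381  0.00252572 -0.00603267]
[[346.14321156 164.73417356]] [[347.24889452 158.42845709]]
```

Run:
```python
from h import *
c=calib('top')
for n,p in [('blue1',(122,260)),('blue2',(198,300)),('loupe',(169,198)),('free',(215,255)),('tin',(148,158)),('bottle',(100,212))]: print(n,plane(c,p,0.0))
delta([.42,.23,.05],target(9.8,0))
```

```text
blue1 [[0.47711344 0.42657532 0.        ]]
blue2 [[0.35222055 0.25151961 0.        ]]
loupe [[0.61718629 0.29460498 0.        ]]
free [[0.45545799 0.19684451 0.        ]]
tin [[0.73110827 0.33718581 0.        ]]
bottle [[0.60673671 0.47117713 0.        ]]
t 4.25 delta [ 0.0077 -0.0867  0.0614] [-0.0027  0.001   0.001 ] rows>= 2.1311324649132093 0.020746718869584523
```

Emit:
step_arm --pt "0.0 -0.05 0 0 0 0 1" --pt "-0.01 -0.1 0.0 0 0 0 1" --pt "-0.01 -0.115 0.03 0 0 0 1" --pt "-0.01 -0.115 0.07 0 0 0 1" --pt "-0.01 -0.115 0.07 0 0 0 1" --pt "-0.01 -0.115 0.07 0 0 0 1"

```text
time: 4.85
tool_pos: [0.4424, 0.2053, 0.0417]
tool_rot: [-0.0, -0.086, 0.996, -0.001]
contact_force: [0.2, 0.0, 0.7]
gripper_width: -0.004
```

Run:
```python
from h import *
snap('wrist','w6')
from plant import manip
print(manip.state()['tool_pos'])
```

```text
[0.44375874 0.20592048 0.04320296]
```

View pics/w6.png

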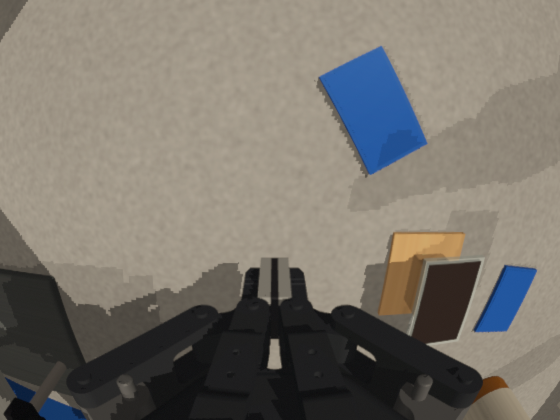

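Emit:
step_arm --pt "0 0 0.01 0 0 0 1" --pt "0 0 0.02 0 0 0 1" --pt "0 0 0.025 0 0 0 1" --pt "0 0 0.028 0 0 0 1" --pt "0 0 0.03 0 0 0 1" --pt "0 0 0.03 0 0 0 1" --pt "0 0 0.03 0 0 0 1"

```text
time: 5.6
tool_pos: [0.4436, 0.2053, 0.0121]
tool_rot: [0.001, -0.085, 0.996, -0.001]
contact_force: [0.2, 0.6, 0.8]
gripper_width: -0.003
```

Emit:
step_arm --pt "0 0 0.002 0 0 0 1" --pt "0 0 0.004 0 0 0 1" --pt "0 0 0.006 0 0 0 1" --pt "0 0 0.006 0 0 0 1"

```text
time: 6.0
tool_pos: [0.4431, 0.2051, 0.0055]
tool_rot: [0.0, -0.085, 0.996, -0.001]
contact_force: [-0.1, -0.1, 0.8]
gripper_width: -0.001
```

Emit:
step_arm --pt "0 0 0.003 0 0 0 1" --pt "0 0 0.005 0 0 0 1" --pt "0 0 0.007 0 0 0 1" --pt "0 0 0.007 0 0 0 1"

```text
time: 6.4
tool_pos: [0.4431, 0.2051, -0.0016]
tool_rot: [0.0, -0.085, 0.996, -0.001]
contact_force: [0.2, -0.5, -0.2]
gripper_width: -0.003
```

Run:
```python
from h import *
snap('wrist','w7');snap('scene','s7');snap('top','t7')
b=cv2.imread('pics/s7.png');t=cv2.imread('pics/t7.png');w=cv2.imread('pics/w7.png')
r=lambda i:cv2.resize(i,(400,300),interpolation=2)
o=np.vstack([np.hstack([r(b[140:200,280:360]),r(t[230:290,170:250])]),np.hstack([r(w),r(w[180:285,205:345])])])
cv2.imwrite('pics/c7.png',o)
```

```text
(no output)
```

View pics/c7.png

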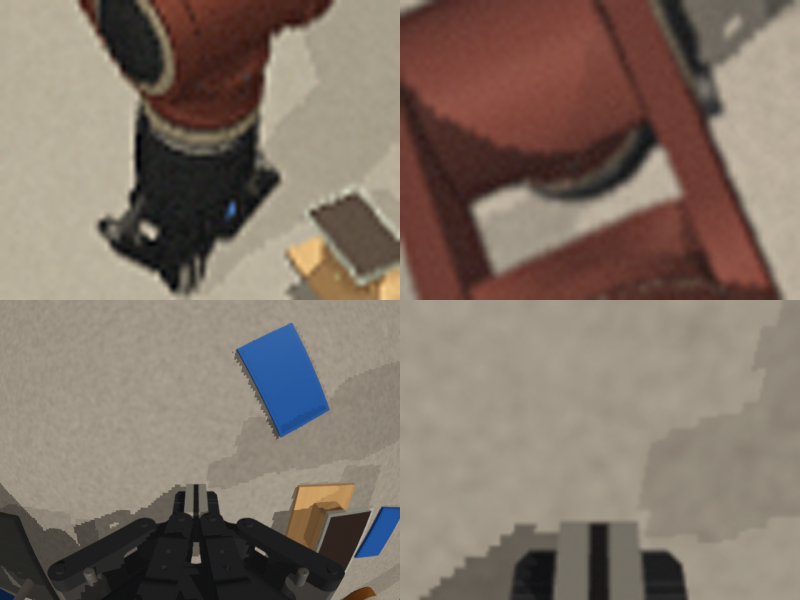

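Emit:
step_arm --pt "0 0 0.003 0 0 0 1" --pt "0 0 0.006 0 0 0 1" --pt "0 0 0.008 0 0 0 1" --pt "0 0 0.008 0 0 0 1"

```text
time: 6.95
tool_pos: [0.443, 0.205, -0.0096]
tool_rot: [0.0, -0.085, 0.996, -0.001]
contact_force: [-0.1, -0.1, -0.5]
gripper_width: 0.001
```

Emit:
step_arm --pt "0 0 0.002 0 0 0 1" --pt "0 0 0.004 0 0 0 1" --pt "0 0 0.005 0 0 0 1" --pt "0 0 0.005 0 0 0 1"

```text
time: 7.35
tool_pos: [0.4433, 0.2051, -0.0143]
tool_rot: [0.0, -0.086, 0.996, -0.001]
contact_force: [0.3, -0.3, -0.1]
gripper_width: 0.0
```

Emit:
step_arm --pt "0 0 0.002 0 0 0 1" --pt "0 0 0.003 0 0 0 1" --pt "0 0 0.004 0 0 0 1" --pt "0 0 0.004 0 0 0 1"

```text
time: 7.75
tool_pos: [0.4435, 0.2052, -0.0177]
tool_rot: [0.0, -0.086, 0.996, -0.001]
contact_force: [-1.5, -0.3, 4.4]
gripper_width: 0.001
```

Emit:
step_arm --pt "0 0 0.002 0 0 0 1" --pt "0 0 0.003 0 0 0 1" --pt "0 0 0.003 0 0 0 1"

```text
time: 8.05
tool_pos: [0.4435, 0.2052, -0.0179]
tool_rot: [-0.001, -0.086, 0.996, -0.002]
contact_force: [-12.8, -4.5, 27.0]
gripper_width: -0.002
```

Run:
```python
from h import *
delta(tcp([.4607,.3231,.132],9.8,20,-.026,.036),target(9.8,20))
```

```text
t 8.05 delta [-0.0231  0.1129 -0.1165] [-0.0031 -0.3513  0.0013] rows>= 3.27632909371872 2.3434549244704113
```

Emit:
step_arm --pt "0 0 -0.05 0 0 0 -1" --pt "0 0 -0.1 0 0 0 -1" --pt "-0.012 0.05 -0.117 0 -0.15 0 -1" --pt "-0.023 0.1 -0.117 -0.003 -0.3 0 -1" --pt "-0.023 0.113 -0.117 -0.003 -0.351 0 -1" --pt "-0.023 0.113 -0.117 -0.003 -0.351 0 -1" --pt "-0.023 0.113 -0.117 -0.003 -0.351 0 -1" --pt "-0.023 0.113 -0.117 -0.003 -0.351 0 -1"

```text
time: 8.85
tool_pos: [0.4473, 0.3199, 0.0956]
tool_rot: [0.174, -0.084, 0.981, 0.015]
contact_force: [-0.3, -0.2, -1.0]
gripper_width: 1.004
```

Run:
```python
from h import *
snap('wrist','w8');c=calib('wrist')
im=cv2.imread('pics/w8.png')
a=np.radians(9.8);f=np.array([np.cos(a),np.sin(a),0]);n=np.array([-f[1],f[0],0]);C=np.array([.4607,.3231,.044])
for u,v in [(-35,-22.5),(-35,22.5),(35,22.5),(35,-22.5)]: 
    p=proj(c,C+f*u/1e3+n*v/1e3,True)[0];cv2.circle(im,tuple(int(x) for x in p.round()),2,(0,0,255),1)
cv2.imwrite('pics/w8m.png',im)
delta(tcp([.4607,.3231,.042],9.8,20,-.026,.036),target(9.8,20))
```

```text
t 8.9 delta [0.0303 0.001  0.0821] [-0.0001  0.0026 -0.001 ] rows>= 1.7502971302190866 0.018323802430667974
```

View pics/w8m.png

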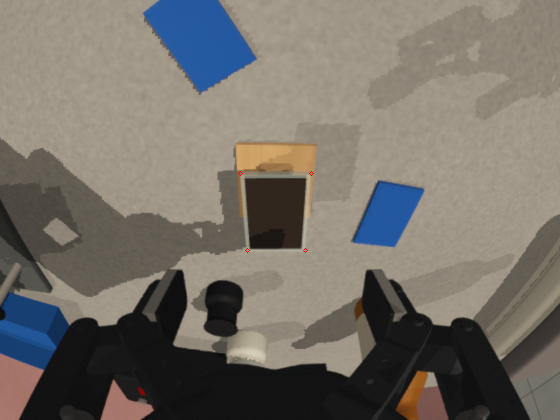

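Emit:
step_arm --pt "0.015 0.0 0.041 0 0 0 -1" --pt "0.026 0.001 0.07 0 0.002 -0.001 -1" --pt "0.03 0.001 0.082 0 0.002 -0.001 -1" --pt "0.03 0.001 0.082 0 0.002 -0.001 -1" --pt "0.03 0.001 0.082 0 0.002 -0.001 -1"

```text
time: 9.4
tool_pos: [0.4479, 0.3219, 0.0096]
tool_rot: [0.174, -0.084, 0.981, 0.015]
contact_force: [0.4, 0.6, -0.1]
gripper_width: 1.0
```

Run:
```python
from h import *
snap('wrist','w9')
delta(tcp([.4607,.3231,.042],9.8,20,-.026,.036),target(9.8,20))
```

```text
t 9.45 delta [ 0.0021 -0.0013  0.0016] [0.0016 0.004  0.0006] rows>= 0.058893833698760424 0.028848274040626416
```

View pics/w9.png

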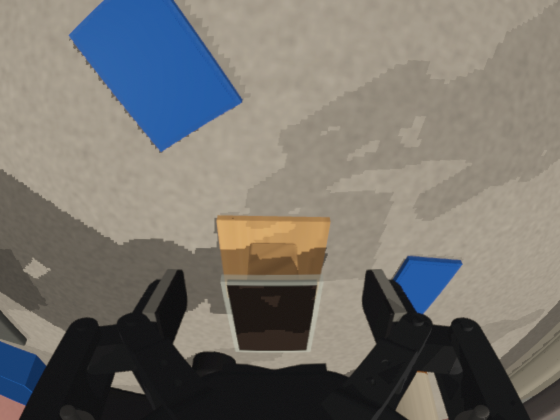

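Emit:
step_arm --pt "0.002 -0.002 0.001 0 0.003 0 -1" --pt "0.002 -0.002 0.001 0 0.003 0 1" --pt "0.002 -0.002 0.001 0 0.003 0 1" --pt "0.002 -0.002 0.001 0 0.003 0 1" --pt "0.002 -0.002 0.001 0 0.003 0 1" --pt "0.002 -0.002 0.001 0 0.003 0 1" --pt "0.002 -0.002 0.001 0 0.003 0 1" --pt "0.002 -0.002 0.001 0 0.003 0 1"

```text
time: 10.25
tool_pos: [0.4459, 0.3199, 0.0075]
tool_rot: [0.172, -0.085, 0.981, 0.015]
contact_force: [-3.0, -1.9, 5.9]
gripper_width: 0.503
```

Run:
```python
from h import *
snap('wrist','w10')
```

```text
(no output)
```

View pics/w10.png

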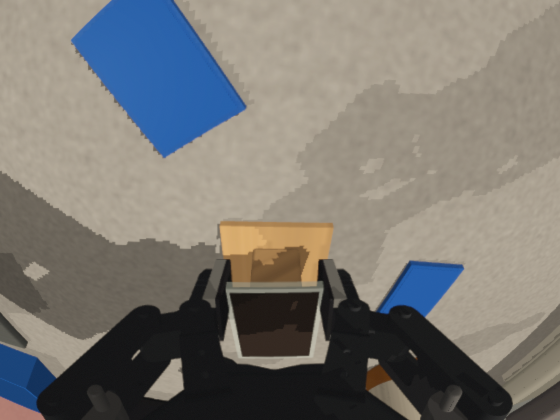

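Run:
```python
from h import *
from plant import manip
T=manip.state()['tool_pos']
delta(T+[0,0,.12],quat(manip.state()))
```

```text
t 10.3 delta [-4.090e-02  1.000e-04 -1.128e-01] [0. 0. 0.] rows>= 2.4 0.0
```

Emit:
step_arm --pt "-0.004 0 -0.011 0 0 0 1" --pt "-0.014 0 -0.038 0 0 0 1" --pt "-0.028 0 -0.076 0 0 0 1" --pt "-0.041 0 -0.113 0 0 0 1" --pt "-0.041 0 -0.113 0 0 0 1" --pt "-0.041 0 -0.113 0 0 0 1" --pt "-0.041 0 -0.113 0 0 0 1"

```text
time: 11.0
tool_pos: [0.4447, 0.319, 0.1254]
tool_rot: [0.171, -0.085, 0.982, 0.014]
contact_force: [0.3, 0.4, -0.1]
gripper_width: 0.504
```

Run:
```python
from h import *
snap('wrist','w11');snap('scene','s11')
b=cv2.imread('pics/s11.png');cv2.imwrite('pics/s11c.png',cv2.resize(b[110:230,300:420],(600,600),interpolation=2))
```

```text
(no output)
```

View pics/w11.png

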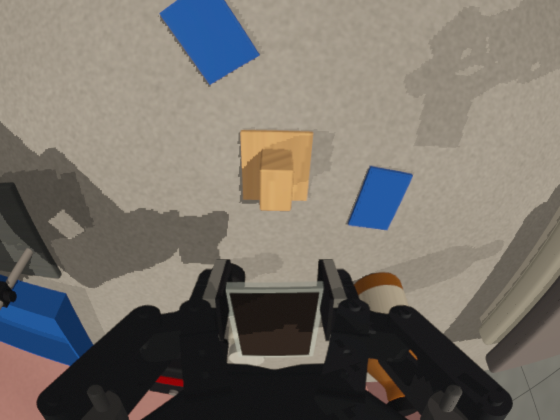

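View pics/s11c.png

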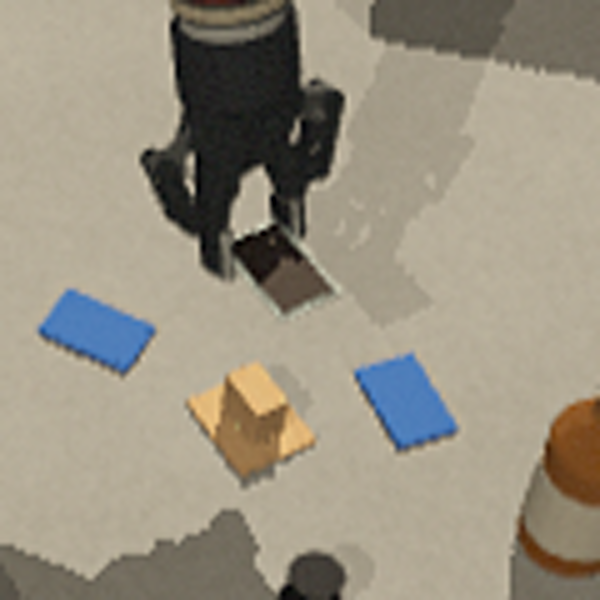

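Run:
```python
from h import *
import pickle
for n in ('w10','w11'):
    im=cv2.imread(f'pics/{n}.png');cv2.imwrite(f'pics/{n}c.png',cv2.resize(im[265:375,205:345],(784,616),interpolation=2)[:600])
```

```text
(no output)
```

View pics/w11c.png

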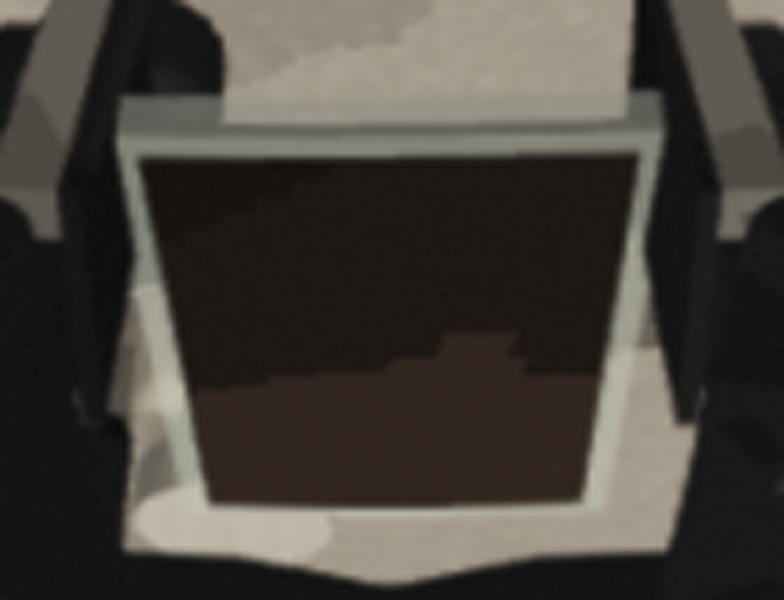

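```bash
cat >> h.py <<'E'
def pnp(c,px,L,W):
    """px order tail-left, tail-right, front-right, front-left in the image (left = -y tool). returns plate centre (mid thickness) & axes in world; x forward"""
    o,v=ray(c,px,True);vc=v@np.array(c['R']).T;n=(vc[:,:2]/vc[:,2:]).astype(np.float64)
    obj=np.array([[-L/2,-W/2,0],[-L/2,W/2,0],[L/2,W/2,0],[L/2,-W/2,0]])
    ok,rv,tv=cv2.solvePnP(obj,n,np.eye(3),None,flags=cv2.SOLVEPNP_ITERATIVE)
    Rm=np.array(c['R']);Rw=Rm.T@cv2.Rodrigues(rv)[0];X=Rm.T@(tv[:,0]-c['t'])
    pr=cv2.projectPoints(obj,rv,tv,np.eye(3),None)[0][:,0]
    return X,Rw,np.abs(pr-n).max()*f_of(c)
E
python3 - <<'E'
from h import *
import pickle
g=np.array([(118,137),(660,130),(605,512),(190,512)])/5.6+[205,265]-.4
c,S=pickle.load(open('pics/w11.pkl','rb'));q=quat(S)
X,Rw,e=pnp(c,g,.07,.045);print(X,e);print(Rw.round(3))
print('in tool',q.inv().apply(X-S['tool_pos']).round(4));print((q.as_matrix().T@Rw).round(3)); print(S['tool_pos'],q.as_matrix().round(3).tolist())
# plane version
Xp=plane(c,g,X[2],True);print(Xp.round(4),Xp.mean(0))
E
```

```text
[0.46668677 0.32296343 0.15767012] 1.1450855125861148
[[ 0.982 -0.186 -0.017]
 [ 0.186  0.983 -0.004]
 [ 0.017  0.001  1.   ]]
in tool [-0.0324  0.0002 -0.0233]
[[-0.947  0.013 -0.321]
 [ 0.014  1.    -0.002]
 [ 0.32  -0.007 -0.947]]
[0.4444328  0.31879929 0.12479679] [[-0.927, -0.172, 0.332], [-0.162, 0.985, 0.057], [-0.337, -0.001, -0.942]]
[[0.4358 0.2946 0.1577]
 [0.4273 0.338  0.1577]
 [0.4983 0.3526 0.1577]
 [0.5061 0.3067 0.1577]] [0.46689032 0.32300842 0.15767012]
```

Run:
```python
from h import *
import pickle
g=np.array([(118,137),(660,130),(605,512),(190,512)])/5.6+[205,265]-.4
c,S=pickle.load(open('pics/w10.pkl','rb'));q=quat(S)
X,Rw,e=pnp(c,g,.07,.045);print(X,S['tool_pos'])
for z in (.042,.044,.046,.048): 
  P=plane(c,g,z,True);print(z,P.mean(0),np.linalg.norm(P[0]-P[1]),np.linalg.norm(P[2]-P[1]))
```

```text
[0.46786214 0.32384611 0.03982972] [0.44592779 0.31989466 0.0074781 ]
0.042 [0.4644239  0.32324993 0.042     ] 0.04310151527893695 0.07116962898152634
0.044 [0.46102174 0.32264372 0.044     ] 0.042116294875981036 0.06954282374997885
0.046 [0.45761957 0.32203751 0.046     ] 0.04113107447302517 0.06791601851843128
0.048 [0.4542174  0.32143131 0.048     ] 0.040145854070069306 0.06628921328688374
```

View pics/w10c.png

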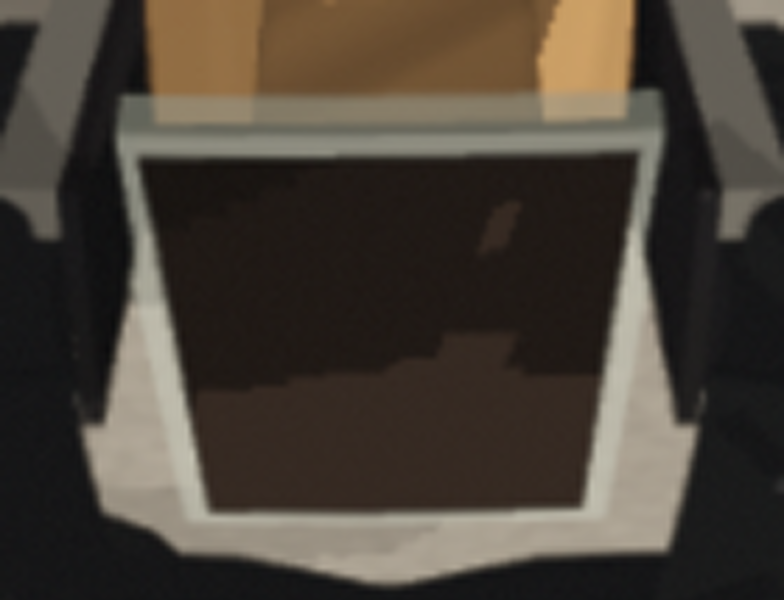

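Run:
```python
from h import *
delta([.66,-.035,.33],target(9.8,0))
```

```text
t 11.1 delta [-0.2117 -0.3858 -0.1418] [-0.001   0.3435  0.0019] rows>= 9.247606618082191 2.291342052215677
```

Emit:
step_arm --pt "-0.017 0 -0.047 0 0 0 1" --pt "-0.034 -0.02 -0.094 0 0 0 1" --pt "-0.06 -0.06 -0.13 0 0.1 0 1" --pt "-0.08 -0.1 -0.14 0 0.2 0 1" --pt "-0.1 -0.14 -0.14 0 0.3 0 1" --pt "-0.13 -0.18 -0.142 0 0.343 0 1" --pt "-0.15 -0.22 -0.142 0 0.343 0 1" --pt "-0.17 -0.26 -0.142 0 0.343 0 1" --pt "-0.19 -0.3 -0.142 0 0.343 0 1" --pt "-0.2 -0.34 -0.142 0 0.343 0 1" --pt "-0.212 -0.386 -0.142 0 0.343 0 1" --pt "-0.212 -0.386 -0.142 0 0.343 0 1" --pt "-0.212 -0.386 -0.142 0 0.343 0 1" --pt "-0.212 -0.386 -0.142 0 0.343 0 1"

```text
time: 12.5
tool_pos: [0.6603, -0.034, 0.3312]
tool_rot: [0.001, -0.087, 0.996, 0.001]
contact_force: [-0.1, 0.7, -1.1]
gripper_width: 0.503
```

Run:
```python
from h import *
snap('wrist','w12')
```

```text
(no output)
```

View pics/w12.png

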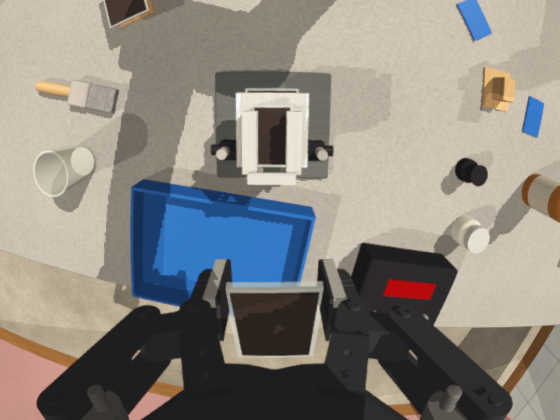

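Run:
```python
from h import *
im=cv2.imread('pics/w12.png')
cv2.imwrite('pics/w12c.png',cv2.resize(im[65:195,205:340],(623,600),interpolation=2))
```

```text
(no output)
```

View pics/w12c.png

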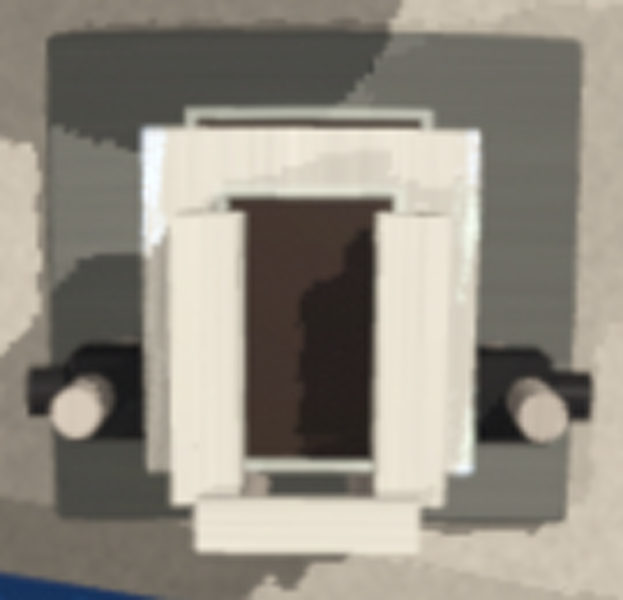

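```bash
cat > rackfit.py <<'E'
from h import *
import pickle
from scipy.optimize import least_squares
def fit(c,pts,fish=True):
    O=np.array([p[0] for p in pts],float);U=np.array([p[1] for p in pts],float)
    def res(v):
        a=v[2];x=v[0]+O[:,0]*np.cos(a)-O[:,1]*np.sin(a);y=v[1]+O[:,0]*np.sin(a)+O[:,1]*np.cos(a)
        z=np.where(O[:,3]>0,O[:,2]+v[3],O[:,2])
        return (proj(c,np.c_[x,y,z],fish)-U).ravel()
    r=least_squares(res,[.61,-.045,.17,.06],loss='soft_l1');return r.x,res(r.x).reshape(-1,2)
E
python3 - <<'E'
from rackfit import *
c,S=pickle.load(open('pics/w12.pkl','rb'))
k=623/135
P=lambda a,b:(205+a/k-.4,65+b/k-.4)
m=1e-3
# image left = -y tool => world -y? check: image right = +y
pts=[((-.07,-.085,.012,0),P(48,35)),((-.07,.085,.012,0),P(580,42)),((.09,.085,.012,0),P(567,520)),((.09,-.085,.012,0),P(57,518)),
((-.035,-.0405,.05,1),P(142,128)),((-.035,.0405,.05,1),P(480,128)),
((-.015,-.0305,.092,1),P(172,213)),((-.015,.0305,.092,1),P(447,213)),]
for sel in (range(8),range(4),range(4,8),[0,1,2,3,6,7],[0,1,2,3,4,5]):
    v,r=fit(c,[pts[i] for i in sel]);print(np.round(v*[1000,1000,57.296,1000],2));print(r.round(1).tolist())
E
```

```text
[603.21 -46.26   9.68  69.23]
[[-1.1, -0.6], [0.8, -1.8], [0.3, 0.6], [-0.5, 0.7], [0.6, -0.0], [-0.5, 0.2], [-0.5, -0.0], [0.8, 0.1]]
[603.57 -45.87   9.51  60.  ]
[[-0.8, -0.5], [1.2, -1.3], [0.3, 1.1], [-0.5, 0.8]]
[603.15 -46.3    9.83  69.22]
[[0.5, 0.0], [-0.6, 0.0], [-0.6, -0.0], [0.7, -0.0]]
[603.44 -46.25   9.63  61.95]
[[-1.1, -0.5], [0.8, -1.6], [0.2, 0.8], [-0.6, 0.8], [0.1, -0.1], [0.1, 0.2]]
[603.35 -46.18   9.65  75.39]
[[-1.1, -0.5], [0.9, -1.6], [0.3, 0.8], [-0.5, 0.8], [0.1, -0.0], [0.1, 0.2]]
```

Run:
```python
from h import *
delta([.70,-.03,.24],target(9.8,0))
```

```text
t 12.55 delta [-0.0395 -0.0035  0.0918] [0.0008 0.0027 0.0031] rows>= 1.9988088599894096 0.027959610070076996
```

Emit:
step_arm --pt "-0.02 -0.002 0.045 0 0 0 1" --pt "-0.04 -0.004 0.08 0 0 0.003 1" --pt "-0.04 -0.004 0.092 0 0 0.003 1" --pt "-0.04 -0.004 0.092 0 0 0.003 1" --pt "-0.04 -0.004 0.092 0 0 0.003 1" --pt "-0.04 -0.004 0.092 0 0 0.003 1" --pt "-0.04 -0.004 0.092 0 0 0.003 1"

```text
time: 13.25
tool_pos: [0.7019, -0.0319, 0.2438]
tool_rot: [0.004, -0.085, 0.996, -0.0]
contact_force: [-0.1, 0.5, -0.8]
gripper_width: 0.504
```

Run:
```python
from h import *
snap('wrist','w13')
im=cv2.imread('pics/w13.png')
cv2.imwrite('pics/w13c.png',cv2.resize(im[10:160,190:350],(640,600),interpolation=2))
```

```text
(no output)
```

View pics/w13c.png

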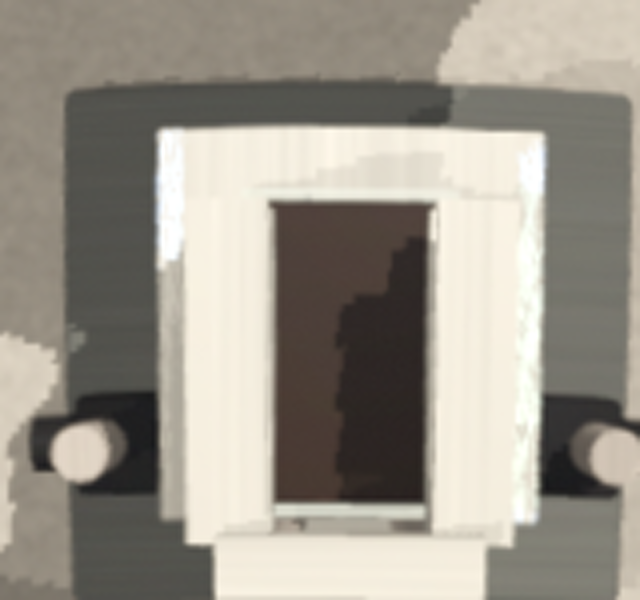

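Run:
```python
from rackfit import *
ca,_=pickle.load(open('pics/w12.pkl','rb'));cb,_=pickle.load(open('pics/w13.pkl','rb'))
k=623/135
A=lambda a,b:(205+a/k-.4,65+b/k-.4); B=lambda a,b:(190+a/4-.4,10+b/4-.4)
for n,a,b in [('wfL',(142,128),(157,128)),('wfR',(480,128),(545,132)),('rfL',(172,213),(187,197)),('rfR',(447,213),(519,197)),('rbL',(172,503),(186,545)),('rbR',(445,503),(513,546)),('baseL',(48,35),(67,92)),('baseR',(580,42),(630,97)),('ledgebackL',(148,470),(162,520)),('stripR',(472,472),(538,523)),('colL',(78,408),(84,450)),('colR',(543,410),(615,455))]:
    X,e=tri([(ca,A(*a),1),(cb,B(*b),1)]);print(n,(X*1000).round(1),np.round(np.array(e)*1000,2))
```

```text
wfL [575.7 -92.2 124.6] [0.05 0.05]
wfR [561.6 -11.6 119.9] [0.16 0.16]
rfL [593.6 -78.5 160.2] [0.12 0.12]
rfR [583.3 -19.3 161.4] [0.21 0.21]
rbL [658.9 -68.7 157.4] [0.19 0.19]
rbR [649.2  -6.6 152.3] [0.04 0.04]
baseL [ 548.8 -141.2    6.2] [0.03 0.03]
baseR [522.8  25.1  11.9] [0.02 0.02]
ledgebackL [660. -78. 122.] [0.16 0.16]
stripR [646.9   2.9 119.6] [0.15 0.15]
colL [647.6 -98.  118.6] [0.05 0.05]
colR [629.1  18.8 110.9] [0.02 0.02]
```

Run:
```python
from rackfit import *
ca,_=pickle.load(open('pics/w12.pkl','rb'));cb,_=pickle.load(open('pics/w13.pkl','rb'))
k=623/135
A=lambda a,b:(205+a/k-.4,65+b/k-.4); B=lambda a,b:(190+a/4-.4,10+b/4-.4)
L=[((-.035,-.0405,.05,1),(142,128),(157,128)),((-.035,.0405,.05,1),(480,128),(545,132)),((-.015,-.0305,.092,1),(172,213),(187,197)),((-.015,.0305,.092,1),(447,213),(519,197)),((-.07,-.085,.012,0),(48,35),(67,92)),((-.07,.085,.012,0),(580,42),(630,97)),((.09,.085,.012,0),(567,520),None),((.09,-.085,.012,0),(57,518),None),((.035,-.058,.125,0),(78,408),(84,450)),((.035,.058,.125,0),(543,410),(615,455))]
def res(v):
    a=v[2];r=[]
    for o,pa,pb in L:
        X=[v[0]+o[0]*np.cos(a)-o[1]*np.sin(a),v[1]+o[0]*np.sin(a)+o[1]*np.cos(a),o[2]+(v[3] if o[3] else 0)]
        r.append(proj(ca,X,True)[0]-A(*pa))
        if pb: r.append(proj(cb,X,True)[0]-B(*pb))
    return np.array(r).ravel()
r=least_squares(res,[.6,-.046,.17,.065],loss='soft_l1');v=r.x
print((v*[1000,1000,57.296,1000]).round(2));print(res(v).reshape(-1,2).round(1).tolist())
J=r.jac;print(np.sqrt(np.diag(np.linalg.inv(J.T@J)))*[1000,1000,57.3,1000])
```

```text
[603.26 -46.26   9.56  70.66]
[[0.5, -0.1], [0.9, 0.5], [-0.3, 0.3], [-0.7, 0.1], [-0.6, -0.0], [-0.6, -0.6], [0.9, 0.3], [0.8, -0.0], [-1.0, -0.7], [-1.3, -1.3], [0.9, -1.6], [1.1, -1.8], [0.2, 0.8], [-0.7, 0.6], [-0.5, 0.8], [-1.0, 0.4], [0.2, 0.9], [1.3, -0.2]]
[0.32352789 0.33646996 0.27836835 2.58708066]
```

```bash
cat >> h.py <<'E'
def rackpt(x,y,z,v=(.6033,-.0462,9.6,.0705)):
    a=np.radians(v[2]);return np.array([v[0]+x*np.cos(a)-y*np.sin(a),v[1]+x*np.sin(a)+y*np.cos(a),v[3]+z])
def ins(xr,zr,az,tilt,Tp,yr=0.0):
    Rt=target(az,tilt);pos=rackpt(xr,yr,zr)-Rt.apply(Tp);print('tcp',pos.round(4));delta(pos,Rt)
E
python3 - <<'E'
from h import *
Tp=[-.0261,0,-.0275]
ins(-.10,.15,9.2,20.5,Tp)
ins(-.065,.076,9.2,20.5,Tp)
E
```

```text
tcp [ 0.4901 -0.0652  0.1856]
t 13.3 delta [0.2147 0.003  0.056 ] [ 0.0006 -0.3504  0.0092] rows>= 4.438433721096661 2.3377064619880157
tcp [ 0.5246 -0.0594  0.1116]
t 13.3 delta [0.1803 0.003  0.1303] [ 0.0006 -0.3504  0.0092] rows>= 4.448664437415717 2.3377064619880157
```

Emit:
step_arm --pt "0 0 -0.04 0 0 0 1" --pt "0.04 0 -0.05 0 -0.1 0 1" --pt "0.09 0.001 -0.05 0 -0.2 0.005 1" --pt "0.14 0.002 -0.05 0 -0.3 0.009 1" --pt "0.18 0.003 -0.03 0 -0.35 0.009 1" --pt "0.215 0.003 0.01 0 -0.35 0.009 1" --pt "0.215 0.003 0.05 0 -0.35 0.009 1" --pt "0.215 0.003 0.056 0 -0.35 0.009 1" --pt "0.215 0.003 0.056 0 -0.35 0.009 1" --pt "0.215 0.003 0.056 0 -0.35 0.009 1"

```text
time: 14.3
tool_pos: [0.4909, -0.0655, 0.187]
tool_rot: [0.177, -0.079, 0.981, 0.014]
contact_force: [0.0, 0.0, 0.4]
gripper_width: 0.501
```

Run:
```python
from h import *
snap('wrist','w14');snap('scene','s14');snap('top','t14')
s=cv2.imread('pics/s14.png');t=cv2.imread('pics/t14.png')
cv2.imwrite('pics/c14.png',np.hstack([cv2.resize(s[190:290,210:310],(400,400),interpolation=2),cv2.resize(t[125:225,255:355],(400,400),interpolation=2)]))
Tp=[-.0261,0,-.0275]
ins(-.065,.076,9.2,20.5,Tp)
```

```text
tcp [ 0.5246 -0.0594  0.1116]
t 14.45 delta [-0.0059  0.0006  0.0824] [ 0.0001 -0.0006  0.001 ] rows>= 1.6518529940685749 0.007543753242373082
```

View pics/w14.png

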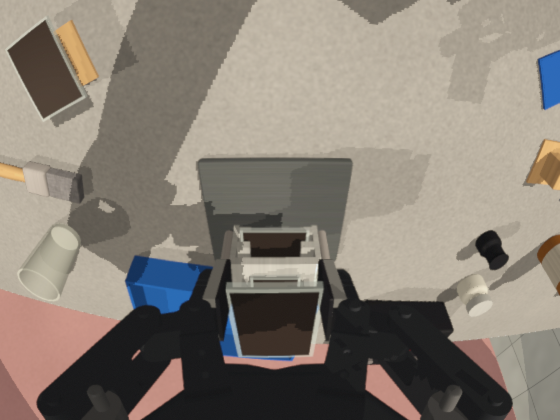

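View pics/c14.png

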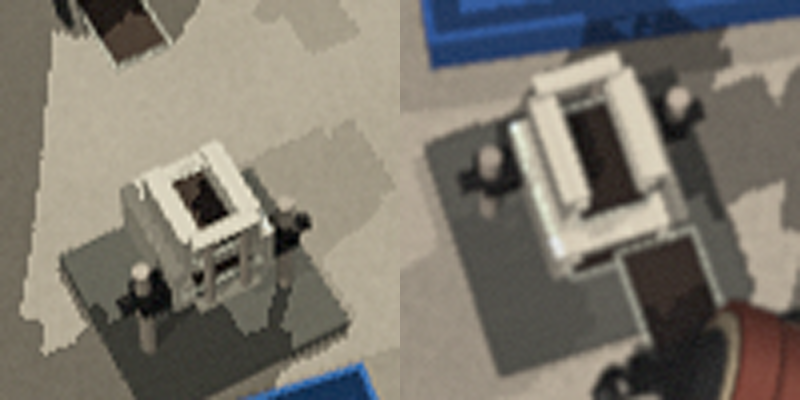

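Run:
```python
from h import *
w=cv2.imread('pics/w14.png')
cv2.imwrite('pics/w14c.png',cv2.resize(w[150:370,185:365],(655,800),interpolation=2)[200:800])
```

```text
(no output)
```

View pics/w14c.png

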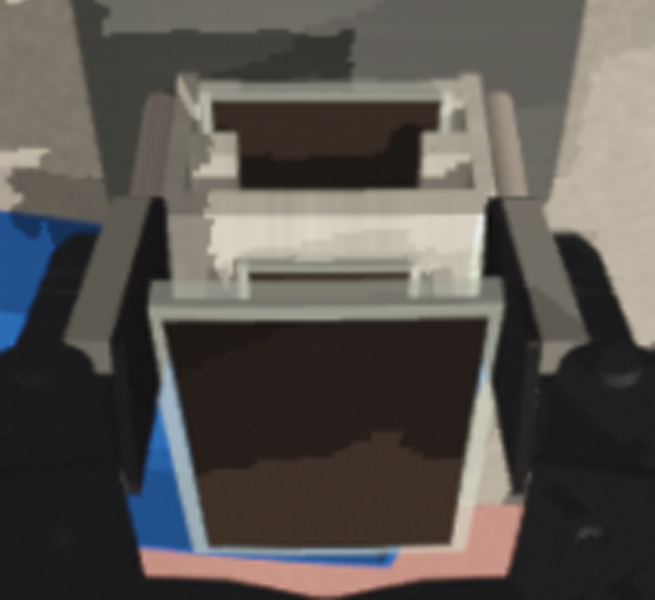

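Run:
```python
from rackfit import *
c,S=pickle.load(open('pics/w14.pkl','rb'))
Q=lambda u,v:(185+u/3.639-.4,150+(v+200)/3.636-.4)
for H in (.066,.0705,.075):
    print(H)
    for n,(x,y,z) in dict(botL=(-.035,-.0405,0),botR=(-.035,.0405,0),top50L=(-.035,-.0405,.05),top50R=(-.035,.0405,.05),c42L=(-.035,-.0355,.042),fl30=(-.035,-.0355,.03),spw_b=(-.04,-.0325,.010),spw_t=(-.04,-.0325,.014),spn_b=(-.02,-.0225,.05),spn_t=(-.02,.0225,.054),base=(-.07,.085,.012-H)).items():
        p=proj(c,rackpt(x,y,z,(.6033,-.0462,9.6,H)),True)[0]
        print(n,((p[0]+.4-185)*3.639).round(0),((p[1]+.4-150)*3.636-200).round(0))
```

```text
0.066
botL 181.0 57.0
botR 477.0 55.0
top50L 163.0 192.0
top50R 497.0 191.0
c42L 186.0 169.0
fl30 190.0 134.0
spw_b 206.0 67.0
spw_t 205.0 78.0
spn_b 240.0 233.0
spn_t 421.0 244.0
base 615.0 -156.0
0.0705
botL 180.0 68.0
botR 479.0 66.0
top50L 161.0 206.0
top50R 499.0 205.0
c42L 185.0 182.0
fl30 189.0 147.0
spw_b 205.0 79.0
spw_t 204.0 89.0
spn_b 239.0 247.0
spn_t 422.0 258.0
base 615.0 -156.0
0.075
botL 178.0 79.0
botR 481.0 77.0
top50L 159.0 220.0
top50R 501.0 219.0
c42L 183.0 196.0
fl30 187.0 160.0
spw_b 204.0 91.0
spw_t 202.0 101.0
spn_b 239.0 261.0
spn_t 423.0 272.0
base 615.0 -156.0
```

```bash
sed -i 's/9.6,.0705/9.6,.0725/' h.py
python3 - <<'E'
from h import *
Tp=[-.0261,0,-.0275]
ins(-.065,.076,9.2,20.5,Tp)
E
```

```text
tcp [ 0.5246 -0.0594  0.1136]
t 14.45 delta [-0.0066  0.0006  0.0805] [ 0.0001 -0.0006  0.001 ] rows>= 1.6155645759161954 0.007543753242373082
```

Emit:
step_arm --pt "0.004 0.0 0.03 0 0 0 1" --pt "0.004 0.0 0.055 0 0 0 1" --pt "-0.002 0.001 0.075 0 0 0.001 1" --pt "-0.006 0.001 0.08 0 0 0.001 1" --pt "-0.006 0.001 0.08 0 0 0.001 1" --pt "-0.006 0.001 0.08 0 0 0.001 1"

```text
time: 15.05
tool_pos: [0.5228, -0.0589, 0.1126]
tool_rot: [0.176, -0.079, 0.981, 0.015]
contact_force: [0.2, -1.2, 0.2]
gripper_width: 0.498
```

Run:
```python
from h import *
snap('wrist','w15');snap('scene','s15');snap('top','t15')
s=cv2.imread('pics/s15.png');t=cv2.imread('pics/t15.png');w=cv2.imread('pics/w15.png')
cv2.imwrite('pics/c15.png',np.hstack([cv2.resize(s[215:285,225:295],(400,400),interpolation=2),cv2.resize(t[125:225,255:355],(400,400),interpolation=2)]))
cv2.imwrite('pics/w15c.png',cv2.resize(w[200:380,165:385],(733,600),interpolation=2))
Tp=[-.0261,0,-.0275]
ins(-.065,.076,9.2,20.5,Tp)
```

```text
tcp [ 0.5246 -0.0594  0.1136]
t 15.2 delta [-0.0024 -0.0007 -0.0004] [ 0.0005 -0.0018 -0.001 ] rows>= 0.050635779998743274 0.013750675408952731
```

View pics/w15c.png

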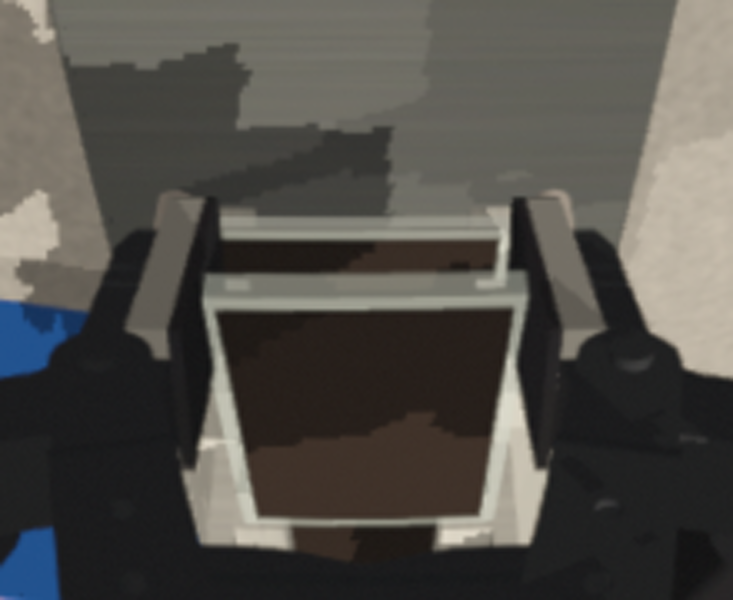

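View pics/c15.png

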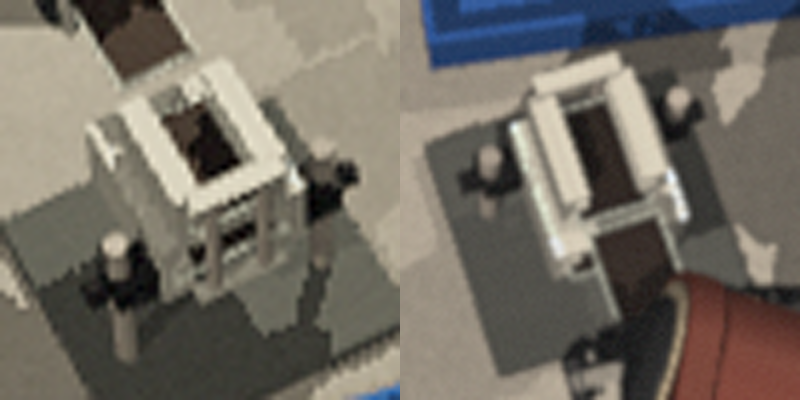

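Run:
```python
from h import *
Tp=[-.0261,0,-.0275]
ins(-.040,.076,8.8,20.5,Tp,-.0005)
ins(-.009,.076,8.8,20.5,Tp,-.0005)
```

```text
tcp [ 0.5493 -0.0556  0.1136]
t 15.2 delta [-0.0258 -0.0009  0.0083] [ 0.003  -0.0018  0.0056] rows>= 0.5429838693544211 0.04375730177114075
tcp [ 0.5799 -0.0505  0.1136]
t 15.2 delta [-0.0549 -0.0007  0.0191] [ 0.003  -0.0018  0.0056] rows>= 1.1624408741058105 0.04375730177114075
```

Emit:
step_arm --pt "-0.008 -0.001 0.002 0.003 -0.002 0.006 1" --pt "-0.016 -0.001 0.005 0.003 -0.002 0.006 1" --pt "-0.026 -0.001 0.008 0.003 -0.002 0.006 1" --pt "-0.026 -0.001 0.008 0.003 -0.002 0.006 1" --pt "-0.026 -0.001 0.008 0.003 -0.002 0.006 1"

```text
time: 15.7
tool_pos: [0.549, -0.0551, 0.1122]
tool_rot: [0.176, -0.075, 0.981, 0.014]
contact_force: [-0.9, 1.0, -0.6]
gripper_width: 0.501
```

Run:
```python
from h import *
snap('wrist','w16');snap('scene','s16');snap('top','t16')
s=cv2.imread('pics/s16.png');t=cv2.imread('pics/t16.png');w=cv2.imread('pics/w16.png')
cv2.imwrite('pics/c16.png',np.hstack([cv2.resize(s[215:285,225:295],(400,400),interpolation=2),cv2.resize(t[125:225,255:355],(400,400),interpolation=2)]))
cv2.imwrite('pics/w16c.png',cv2.resize(w[200:380,165:385],(733,600),interpolation=2))
Tp=[-.0261,0,-.0275]
ins(-.009,.076,8.8,20.5,Tp,-.0005)
```

```text
tcp [ 0.5799 -0.0505  0.1136]
t 15.85 delta [-0.0303 -0.      0.0096] [ 0.0013 -0.0024 -0.0008] rows>= 0.6357736692648387 0.018896631228120853
```

View pics/w16c.png

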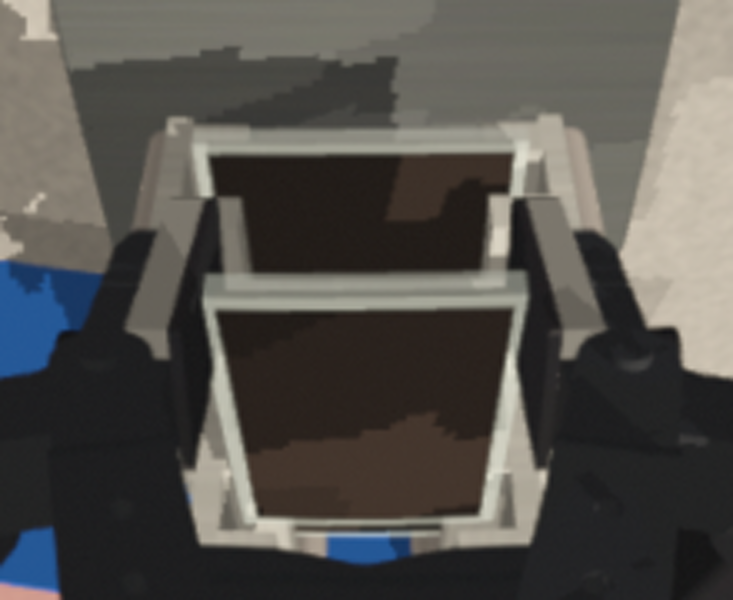

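View pics/c16.png

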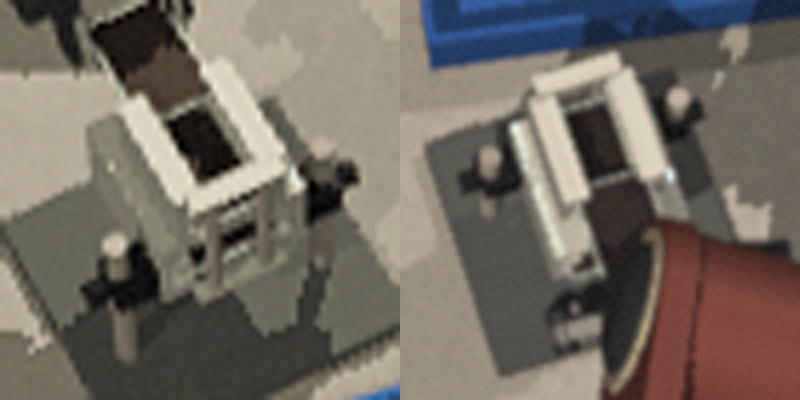

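Emit:
step_arm --pt "-0.008 0 0.0025 0 0 0 1" --pt "-0.016 0 0.005 0 0 0 1" --pt "-0.023 0 0.0075 0 0 0 1" --pt "-0.03 0 0.0095 0 0 0 1" --pt "-0.03 0 0.0095 0 0 0 1" --pt "-0.03 0 0.0095 0 0 0 1"

```text
time: 16.45
tool_pos: [0.5799, -0.0504, 0.1137]
tool_rot: [0.176, -0.075, 0.981, 0.014]
contact_force: [-0.2, 0.9, -0.3]
gripper_width: 0.504
```

Run:
```python
from h import *
snap('wrist','w17');snap('scene','s17');snap('top','t17')
s=cv2.imread('pics/s17.png');t=cv2.imread('pics/t17.png');w=cv2.imread('pics/w17.png')
cv2.imwrite('pics/c17.png',np.hstack([cv2.resize(s[215:285,225:295],(400,400),interpolation=2),cv2.resize(t[125:225,255:355],(400,400),interpolation=2)]))
cv2.imwrite('pics/w17c.png',cv2.resize(w[200:380,165:385],(733,600),interpolation=2))
Tp=[-.0261,0,-.0275]
ins(-.009,.076,8.8,20.5,Tp,-.0005)
```

```text
tcp [ 0.5799 -0.0505  0.1136]
t 16.6 delta [-0.0003 -0.      0.0002] [ 0.0012 -0.0022 -0.0009] rows>= 0.006757663804455401 0.0178218046065211
```

View pics/w17c.png

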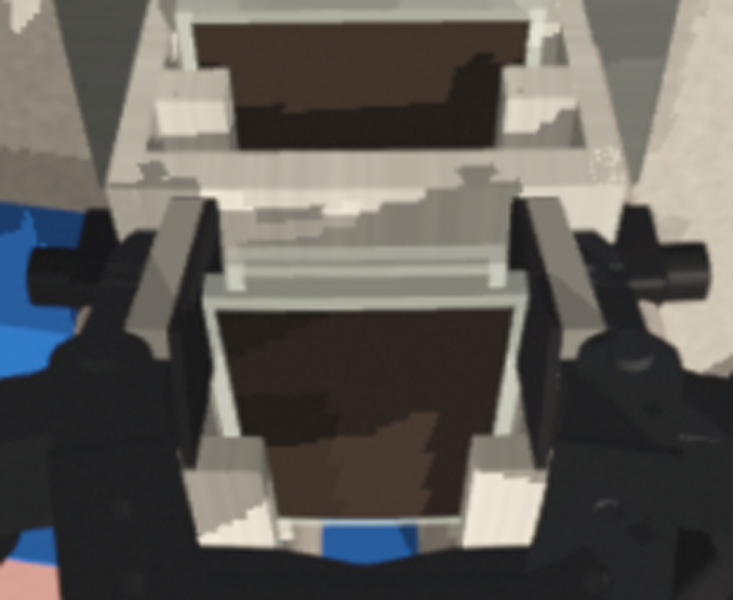

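View pics/c17.png

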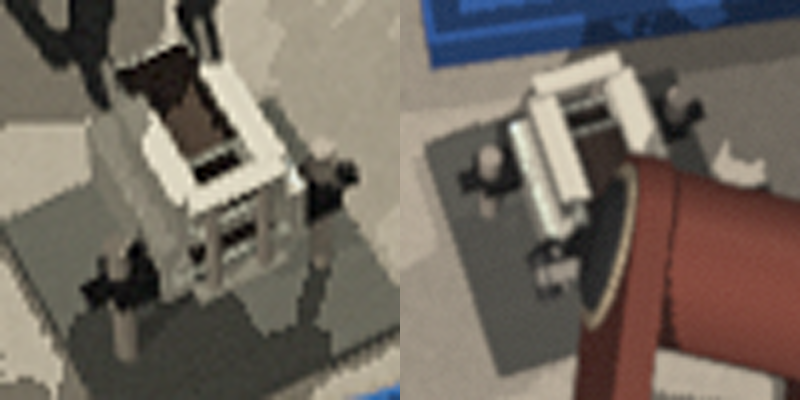

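Emit:
step_arm --pt "0.0005 0 0.0015 0 0 0 1" --pt "0.001 0 0.003 0 0 0 1" --pt "0.001 0 0.003 0 0 0 1" --pt "0.001 0 0.003 0 0 0 0.4" --pt "0.001 0 0.003 0 0 0 -0.2" --pt "0.001 0 0.003 0 0 0 -0.6" --pt "0.001 0 0.003 0 0 0 -0.6" --pt "0.001 0 0.003 0 0 0 -0.6"

```text
time: 17.4
tool_pos: [0.5799, -0.0505, 0.1107]
tool_rot: [0.176, -0.075, 0.981, 0.014]
contact_force: [-0.1, 0.8, 0.0]
gripper_width: 0.797
```

Run:
```python
from h import *
snap('wrist','w18')
w=cv2.imread('pics/w18.png')
cv2.imwrite('pics/w18c.png',cv2.resize(w[200:380,165:385],(733,600),interpolation=2))
```

```text
(no output)
```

View pics/w18c.png

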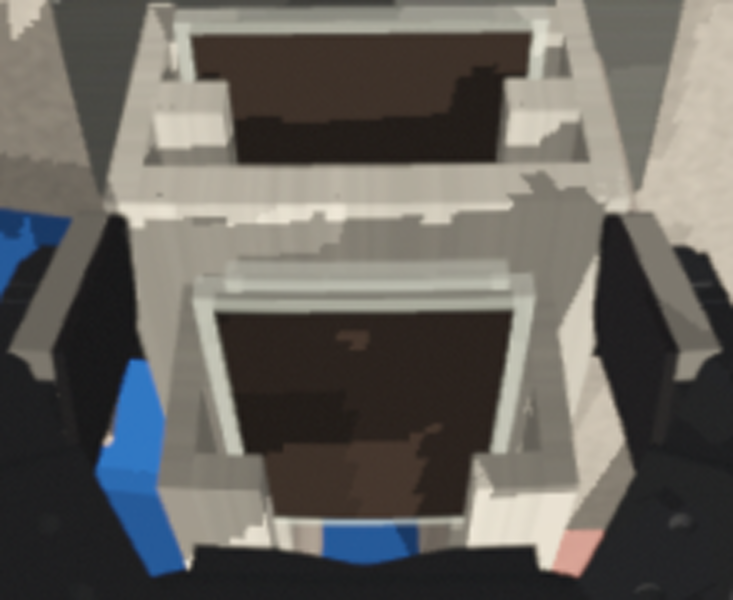

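Run:
```python
from h import *
K=[-.011,0,-.0177]
ins(-.052,.068,9.6,20.5,K)
ins(-.0185,.068,9.6,20.5,K)
```

```text
tcp [ 0.548  -0.0556  0.1201]
t 17.45 delta [ 0.027  -0.0001 -0.0201] [-0.0037 -0.0019 -0.0138] rows>= 0.6732684089913273 0.09630604321139129
tcp [ 0.581  -0.05    0.1201]
t 17.45 delta [-0.0044  0.0003 -0.0084] [-0.0037 -0.0019 -0.0138] rows>= 0.18956346872944493 0.09630604321139129
```

Emit:
step_arm --pt "0.014 0 -0.005 0 0 0 -0.6" --pt "0.028 0 -0.0105 0 0 0 -0.6" --pt "0.042 0 -0.016 0 0 0 -0.6" --pt "0.042 0 -0.026 0 0 0 -0.6" --pt "0.042 0 -0.026 -0.004 -0.002 -0.014 1" --pt "0.042 0 -0.026 -0.004 -0.002 -0.014 1" --pt "0.042 0 -0.026 -0.004 -0.002 -0.014 1" --pt "0.042 0 -0.026 -0.004 -0.002 -0.014 1" --pt "0.042 0 -0.026 -0.004 -0.002 -0.014 1" --pt "0.042 0 -0.026 -0.004 -0.002 -0.014 1" --pt "0.035 0 -0.023 -0.004 -0.002 -0.014 1" --pt "0.027 0 -0.02 -0.004 -0.002 -0.014 1" --pt "0.027 0 -0.02 -0.004 -0.002 -0.014 1"

```text
time: 18.75
tool_pos: [0.5491, -0.0553, 0.1203]
tool_rot: [0.178, -0.083, 0.981, 0.015]
contact_force: [0.6, 0.5, 0.8]
gripper_width: -0.004
```

Run:
```python
from h import *
snap('wrist','w19')
w=cv2.imread('pics/w19.png')
cv2.imwrite('pics/w19c.png',cv2.resize(w[170:350,165:385],(733,600),interpolation=2))
K=[-.011,0,-.0177]
ins(-.03,.068,9.6,20.5,K)
ins(-.0185,.068,9.6,20.5,K)
```

```text
tcp [ 0.5697 -0.0519  0.1201]
t 18.8 delta [-0.02   -0.0002  0.0075] [ 0.0005 -0.      0.0006] rows>= 0.4268842175776724 0.005576917968511274
tcp [ 0.581  -0.05    0.1201]
t 18.8 delta [-0.0308 -0.0002  0.0115] [ 0.0005 -0.      0.0006] rows>= 0.6568801080982737 0.005576917968511274
```

View pics/w19c.png

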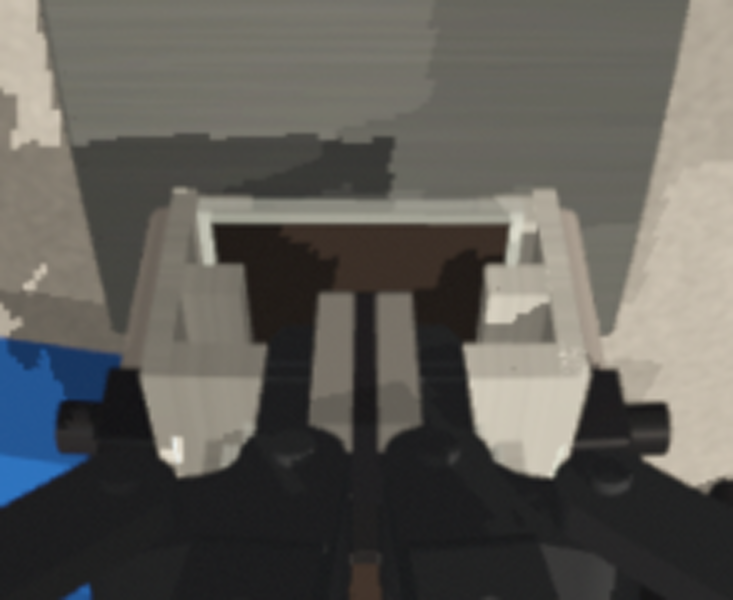

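Emit:
step_arm --pt "-0.007 0 0.0025 0 0 0 1" --pt "-0.014 0 0.005 0 0 0 1" --pt "-0.02 0 0.0075 0 0 0 1" --pt "-0.02 0 0.0075 0 0 0 1"

```text
time: 19.2
tool_pos: [0.5699, -0.0518, 0.1202]
tool_rot: [0.178, -0.083, 0.981, 0.015]
contact_force: [0.4, 0.1, -0.3]
gripper_width: -0.001
```

Run:
```python
from h import *
snap('scene','s20')
s=cv2.imread('pics/s20.png');s1=cv2.imread('pics/s17.png')
cv2.imwrite('pics/c20.png',np.hstack([cv2.resize(x[215:285,225:295],(400,400),interpolation=2) for x in (s1,s)]))
K=[-.011,0,-.0177]
ins(-.0185,.068,9.6,20.5,K)
```

```text
tcp [ 0.581  -0.05    0.1201]
t 19.25 delta [-0.011  -0.0002  0.004 ] [ 0.0005 -0.0001  0.0005] rows>= 0.23455178791716605 0.0046292815487426866
```

View pics/c20.png

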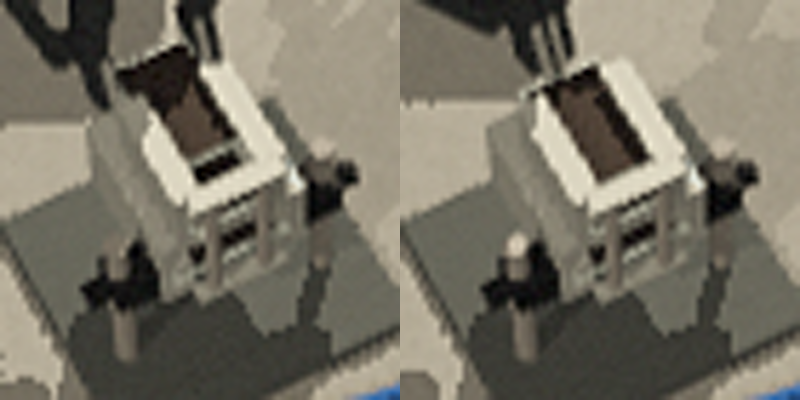

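Emit:
step_arm --pt "-0.004 0 0.0015 0 0 0 1" --pt "-0.008 0 0.003 0 0 0 1" --pt "-0.011 0 0.004 0 0 0 1" --pt "-0.011 0 0.004 0 0 0 1"

```text
time: 19.65
tool_pos: [0.5808, -0.0498, 0.1201]
tool_rot: [0.177, -0.083, 0.981, 0.015]
contact_force: [0.2, -0.3, -0.2]
gripper_width: -0.004
```

Emit:
step_arm --pt "-0.001 0 0.0003 0 0 0 1" --pt "-0.0015 0 0.0005 0 0 0 1" --pt "-0.0015 0 0.0005 0 0 0 1"

```text
time: 19.95
tool_pos: [0.5814, -0.0497, 0.1197]
tool_rot: [0.176, -0.083, 0.981, 0.015]
contact_force: [-5.4, -0.6, 1.3]
gripper_width: -0.0
```

Emit:
step_arm --pt "0.015 0 -0.006 0 0 0 1" --pt "0.035 0 -0.02 0 0 0 -1" --pt "0.05 0 -0.05 0 0 0 -1" --pt "0.05 0 -0.09 0 0 0 -1" --pt "0.05 0 -0.09 0 0 0 -1" --pt "0.05 0 -0.09 0 0 0 -1" --pt "0.05 0 -0.09 0 0 0 -1"

```text
time: 20.65
tool_pos: [0.5048, -0.0626, 0.1863]
tool_rot: [0.177, -0.082, 0.981, 0.015]
contact_force: [-0.5, -0.1, 0.0]
gripper_width: 0.99
```

Run:
```python
from h import *
snap('wrist','w21')
w=cv2.imread('pics/w21.png')
cv2.imwrite('pics/w21c.png',cv2.resize(w[180:380,165:385],(660,600),interpolation=2))
c=calib('wrist')
for n,p in dict(home_tail=(-.02,0,.074),tailL=(-.02,-.0225,.074),tailR=(-.02,.0225,.074),noseL=(.05,-.0225,.074),noseR=(.05,.0225,.074)).items():
    q=proj(c,rackpt(*p),True)[0];print(n,(q-[165,180])*3)
```

```text
home_tail [326.20032533 322.11479514]
tailL [243.30678457 321.65145974]
tailR [409.08786478 321.45008621]
noseL [257.416628   447.81108487]
noseR [395.22172022 447.63105451]
```

View pics/w21c.png

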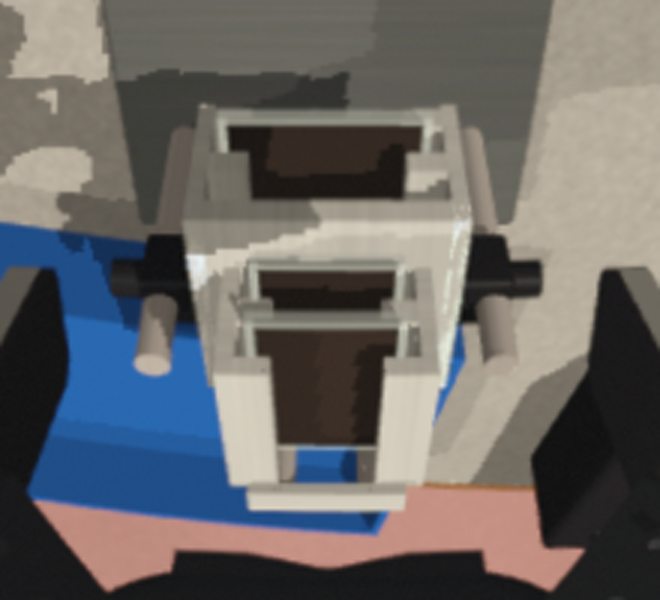

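Run:
```python
from h import *
from plant import manip
print(manip.state()['joint_pos'].round(2))
delta([.41,-.31,.20],target(25.0,0))
```

```text
[-0.38 -0.47  2.14  0.2   1.18 -2.17]
t 20.7 delta [ 0.1211 -0.2282 -0.0607] [-0.0466  0.3545 -0.2658] rows>= 5.307596074445233 2.971653054304838
```

Emit:
step_arm --pt "0.03 0 -0.05 0 0 0 -1" --pt "0.05 -0.04 -0.061 -0.01 0.1 -0.07 -1" --pt "0.07 -0.08 -0.061 -0.02 0.2 -0.14 -1" --pt "0.09 -0.12 -0.061 -0.03 0.28 -0.2 -1" --pt "0.1 -0.16 -0.061 -0.047 0.354 -0.266 -1" --pt "0.11 -0.2 -0.061 -0.047 0.354 -0.266 -1" --pt "0.121 -0.228 -0.061 -0.047 0.354 -0.266 -1" --pt "0.121 -0.228 -0.061 -0.047 0.354 -0.266 -1" --pt "0.121 -0.228 -0.061 -0.047 0.354 -0.266 -1" --pt "0.121 -0.228 -0.061 -0.047 0.354 -0.266 -1"

```text
time: 21.7
tool_pos: [0.4103, -0.309, 0.2009]
tool_rot: [0.001, -0.217, 0.976, 0.0]
contact_force: [0.7, -0.2, -0.4]
gripper_width: 0.997
```

Run:
```python
from h import *
from plant import manip
snap('wrist','w22')
print(manip.state()['tool_pos'],manip.state()['joint_pos'].round(2))
```

```text
[ 0.41042162 -0.30900407  0.2012846 ] [-0.79 -0.21  1.88  0.    1.47 -2.8 ]
```

View pics/w22.png

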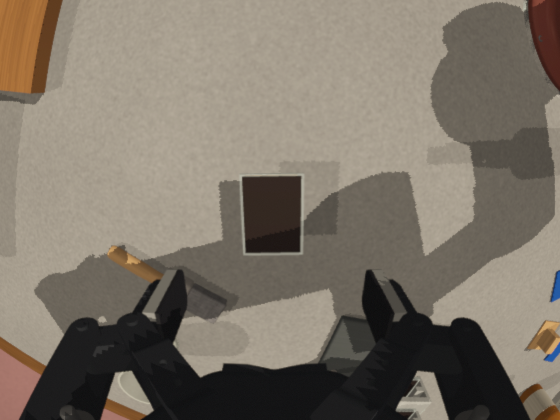

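Run:
```python
from h import *
import pickle
c,s=pickle.load(open('pics/w22.pkl','rb'));im=cv2.imread('pics/w22.png')
cv2.imwrite('pics/w22c.png',cv2.resize(im[165:265,225:325],(600,600),interpolation=2))
for z in (.044,.046): print(fitrect(c,im,(272,215),z))
```

```text
((441.5634765625, -297.1068115234375), (82.6053466796875, 57.571388244628906), 25.759428024291992)
((440.892333984375, -297.40704345703125), (82.08366394042969, 57.20781707763672), 25.75943946838379)
```

View pics/w22c.png

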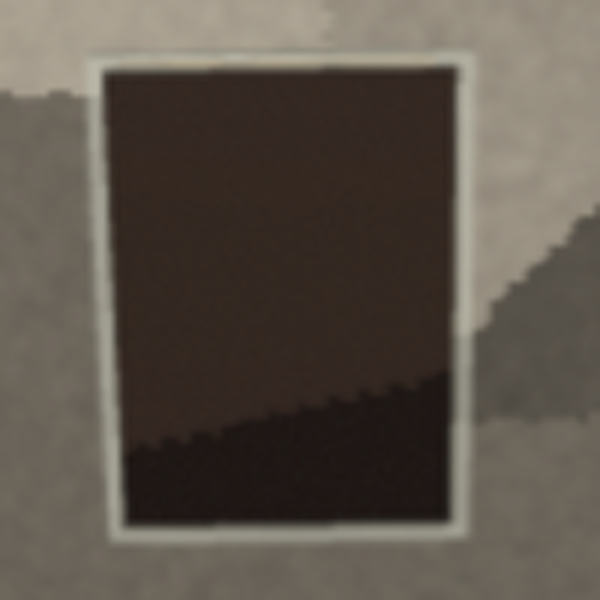

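Run:
```python
from h import *
delta(tcp([.4415,-.2971,.122],25.8,20,-.036,.037),target(25.8,20))
```

```text
t 21.75 delta [-0.0096 -0.0026  0.1141] [-0.0026 -0.3473 -0.0123] rows>= 2.290186508704499 2.317967305942946
```

Emit:
step_arm --pt "-0.005 -0.001 0.04 0 -0.13 0 -1" --pt "-0.01 -0.003 0.08 -0.003 -0.26 -0.012 -1" --pt "-0.01 -0.003 0.114 -0.003 -0.347 -0.012 -1" --pt "-0.01 -0.003 0.114 -0.003 -0.347 -0.012 -1" --pt "-0.01 -0.003 0.114 -0.003 -0.347 -0.012 -1" --pt "-0.01 -0.003 0.114 -0.003 -0.347 -0.012 -1"

```text
time: 22.35
tool_pos: [0.4226, -0.3096, 0.0908]
tool_rot: [0.17, -0.22, 0.96, 0.036]
contact_force: [-0.0, -0.4, 0.2]
gripper_width: 1.001
```

Run:
```python
from h import *
from plant import manip
snap('wrist','w23');c=calib('wrist');im=cv2.imread('pics/w23.png')
a=np.radians(25.8);f=np.array([np.cos(a),np.sin(a),0]);n=np.array([-f[1],f[0],0]);C=np.array([.4415,-.2971,.044])
for u,v in [(-45,-32.5),(-45,32.5),(45,32.5),(45,-32.5)]: 
    p=proj(c,C+f*u/1e3+n*v/1e3,True)[0];cv2.circle(im,tuple(int(x) for x in p.round()),2,(0,0,255),1)
cv2.imwrite('pics/w23m.png',im);print(manip.state()['joint_pos'].round(2))
delta(tcp([.4415,-.2971,.042],25.8,20,-.036,.037),target(25.8,20))
```

```text
[-0.97 -0.16  2.06  0.37  1.2  -3.12]
t 22.4 delta [0.0295 0.0037 0.0784] [-0.0054 -0.0001  0.0021] rows>= 1.678140335548797 0.03870412835791144
```

View pics/w23m.png

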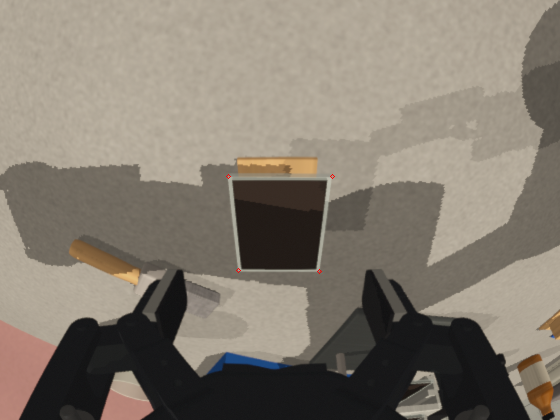

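Run:
```python
from h import *
delta(tcp([.4415,-.2971,.112],25.8,8,-.036,.037),target(25.8,8))
delta(tcp([.4415,-.2971,.042],25.8,8,-.036,.037),target(25.8,8))
```

```text
t 22.4 delta [0.0133 0.0033 0.0119] [-0.0056  0.2094  0.0016] rows>= 0.3624555748842971 1.3970891554408231
t 22.4 delta [0.0372 0.0037 0.0776] [-0.0056  0.2094  0.0016] rows>= 1.7237042333287784 1.3970891554408231
```

Emit:
step_arm --pt "0.007 0.002 0.006 -0.003 0.1 0.001 -1" --pt "0.013 0.003 0.012 -0.006 0.209 0.002 -1" --pt "0.013 0.003 0.012 -0.006 0.209 0.002 -1" --pt "0.02 0.0035 0.031 -0.006 0.209 0.002 -1" --pt "0.03 0.0035 0.058 -0.006 0.209 0.002 -1" --pt "0.037 0.0035 0.077 -0.006 0.209 0.002 -1" --pt "0.037 0.0035 0.077 -0.006 0.209 0.002 -1" --pt "0.037 0.0035 0.077 -0.006 0.209 0.002 -1"

```text
time: 23.2
tool_pos: [0.4123, -0.3097, 0.0039]
tool_rot: [0.068, -0.222, 0.973, 0.018]
contact_force: [0.4, -0.1, -0.0]
gripper_width: 1.002
```

Run:
```python
from h import *
from plant import manip
snap('wrist','w24');print(manip.state()['joint_pos'].round(2))
delta(tcp([.4415,-.2971,.042],25.8,8,-.036,.037),target(25.8,8))
```

```text
[-0.87 -0.01  2.06  0.16  1.07 -2.96]
t 23.25 delta [-0.0009 -0.0007 -0.0006] [ 0.0028  0.0016 -0.0024] rows>= 0.02561370832519206 0.026931181928532555
```

View pics/w24.png

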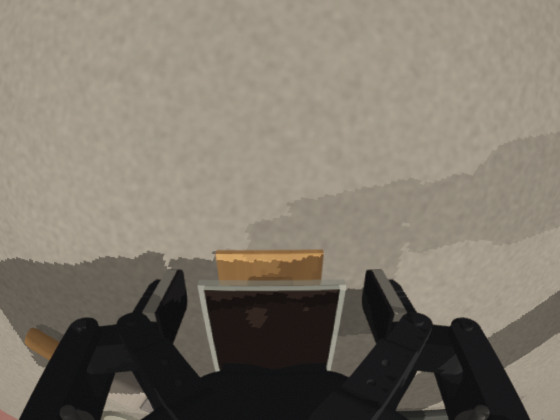

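Plate's tail edge (row 287) lies between the pads, centred at column 272. Closing.

Emit:
step_arm --pt "-0.001 -0.001 0 0.003 0.002 -0.002 1" --pt "-0.001 -0.001 0 0.003 0.002 -0.002 1" --pt "-0.001 -0.001 0 0.003 0.002 -0.002 1" --pt "-0.001 -0.001 0 0.003 0.002 -0.002 1" --pt "-0.001 -0.001 0 0.003 0.002 -0.002 1" --pt "-0.001 -0.001 0 0.003 0.002 -0.002 1"

```text
time: 23.85
tool_pos: [0.4141, -0.3109, 0.0051]
tool_rot: [0.068, -0.223, 0.972, 0.015]
contact_force: [-2.4, 0.1, 6.1]
gripper_width: 0.742
```

Run:
```python
from h import *
from plant import manip
snap('wrist','w25');s=manip.state();print(s['tool_pos'],s['contact_force'])
delta(s['tool_pos']+[0,0,.10],quat(s))
im=cv2.imread('pics/w25.png')
cv2.imwrite('pics/w25c.png',cv2.resize(im[270:380,185:365],(800,489),interpolation=2))
```

```text
[ 0.41409136 -0.31084034  0.00506199] [-1.37021699  0.21457887  5.59563535]
t 23.9 delta [-0.0138 -0.     -0.099 ] [0. 0. 0.] rows>= 2.0000000000000004 0.0
```

View pics/w25c.png

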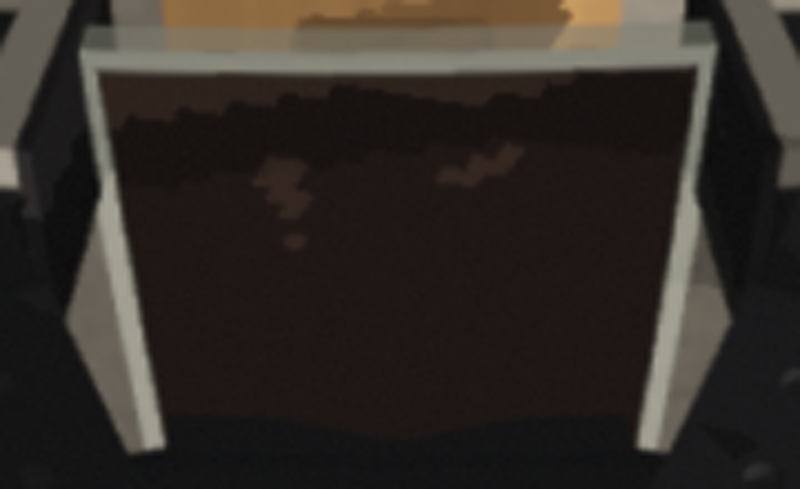

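Run:
```python
from h import *
import pickle
c,S=pickle.load(open('pics/w25.pkl','rb'));q=quat(S)
g=np.array([(82,60),(715,50),(148,450),(652,450)])/4.444+[185,270]-.4
P=plane(c,g,.044,True);print(P.round(4),np.linalg.norm(P[0]-P[1]))
d=(P[2]-P[0])/np.linalg.norm(P[2]-P[0])+(P[3]-P[1])/np.linalg.norm(P[3]-P[1]);d/=np.linalg.norm(d);az=np.degrees(np.arctan2(d[1],d[0]));t=P[1]-P[0];print(az,np.degrees(np.arctan2(-t[0],t[1])))
C=(P[0]+P[1])/2+d*.045;C[2]=.042;print(C)
m=q.as_matrix();print('tool az',np.degrees(np.arctan2(-m[1,0],-m[0,0])),'tilt',np.degrees(np.arcsin(-m[2,0])), 'Tp',q.inv().apply(C-S['tool_pos']), q.inv().apply(np.array([.4415,-.2971,.042])-S['tool_pos']))
```

```text
[[ 0.4159 -0.3448  0.044 ]
 [ 0.3878 -0.2894  0.044 ]
 [ 0.4767 -0.3165  0.044 ]
 [ 0.4487 -0.2583  0.044 ]] 0.062134510978399005
26.02734739314095 26.952471415505045
[ 0.44228441 -0.29738591  0.042     ]
tool az 25.78878082879876 tilt 7.954683777420667 Tp [-0.03604982 -0.000163   -0.03225943] [-0.03547351  0.00043567 -0.03234018]
```

Emit:
step_arm --pt "-0.001 0 -0.01 0 0 0 1" --pt "-0.005 0 -0.035 0 0 0 1" --pt "-0.01 0 -0.07 0 0 0 1" --pt "-0.014 0 -0.099 0 0 0 1" --pt "-0.014 0 -0.099 0 0 0 1" --pt "-0.014 0 -0.099 0 0 0 1"

```text
time: 24.5
tool_pos: [0.4136, -0.3101, 0.104]
tool_rot: [0.067, -0.223, 0.972, 0.016]
contact_force: [-0.8, 0.4, -1.7]
gripper_width: 0.735
```

Run:
```python
from h import *
snap('wrist','w26');snap('scene','s26')
w=cv2.imread('pics/w26.png');s=cv2.imread('pics/s26.png')
cv2.imwrite('pics/c26.png',np.vstack([cv2.resize(w[270:380,185:365],(491,300),interpolation=2),cv2.resize(s[195:260,120:226],(491,300),interpolation=2)]))
```

```text
(no output)
```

View pics/c26.png

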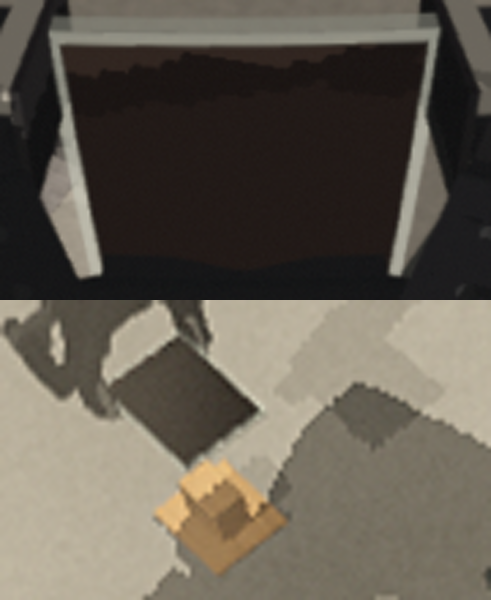

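Run:
```python
from h import *
Tp=[-.0358,0,-.0323]
ins(-.115,.10,9.4,9,Tp)
ins(-.095,.036,9.4,9,Tp)
```

```text
tcp [ 0.46   -0.0703  0.135 ]
t 24.6 delta [-0.1495  0.1943 -0.0122] [ 0.0468 -0.0206  0.2821] rows>= 4.910336861728184 1.912009062606182
tcp [ 0.4797 -0.067   0.071 ]
t 24.6 delta [-0.1598  0.1885  0.0538] [ 0.0468 -0.0206  0.2821] rows>= 5.057847902852177 1.912009062606182
```

Emit:
step_arm --pt "-0.005 0 -0.04 0 0 0 1" --pt "-0.02 0.04 -0.06 0.01 -0.005 0.06 1" --pt "-0.05 0.08 -0.06 0.02 -0.01 0.12 1" --pt "-0.08 0.12 -0.06 0.03 -0.015 0.2 1" --pt "-0.115 0.16 -0.05 0.047 -0.02 0.282 1" --pt "-0.15 0.194 -0.03 0.047 -0.02 0.282 1" --pt "-0.15 0.194 -0.012 0.047 -0.02 0.282 1" --pt "-0.15 0.194 -0.012 0.047 -0.02 0.282 1" --pt "-0.15 0.194 -0.012 0.047 -0.02 0.282 1" --pt "-0.15 0.194 -0.012 0.047 -0.02 0.282 1"

```text
time: 25.6
tool_pos: [0.4613, -0.0723, 0.1362]
tool_rot: [0.079, -0.081, 0.994, 0.005]
contact_force: [0.0, -0.2, -1.0]
gripper_width: 0.735
```

Run:
```python
from h import *
snap('wrist','w27');snap('scene','s27')
w=cv2.imread('pics/w27.png');s=cv2.imread('pics/s27.png')
cv2.imwrite('pics/w27c.png',cv2.resize(w[190:380,165:385],(695,600),interpolation=2))
cv2.imwrite('pics/s27c.png',cv2.resize(s[200:290,205:305],(555,500),interpolation=2))
Tp=[-.0358,0,-.0323]
ins(-.095,.036,9.4,9,Tp)
```

```text
tcp [ 0.4797 -0.067   0.071 ]
t 25.7 delta [-0.0081  0.0027  0.0679] [-0.0033  0.0017 -0.0017] rows>= 1.368184544924551 0.027439227259658396
```

View pics/w27c.png

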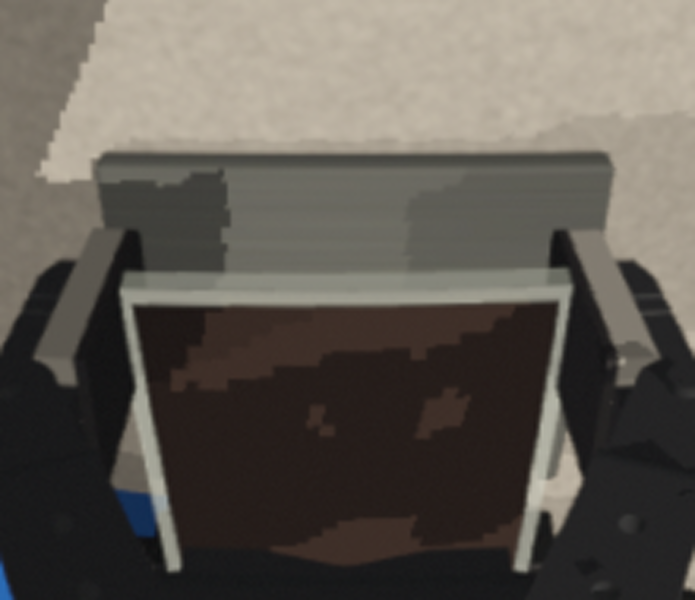

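View pics/s27c.png

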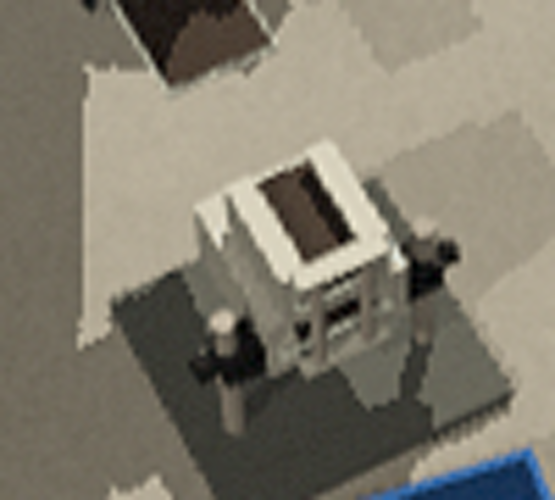

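Emit:
step_arm --pt "0.002 0.001 0.03 0 0 0 1" --pt "0.0 0.002 0.055 -0.002 0.001 -0.001 1" --pt "-0.008 0.003 0.068 -0.003 0.002 -0.002 1" --pt "-0.008 0.003 0.068 -0.003 0.002 -0.002 1" --pt "-0.008 0.003 0.068 -0.003 0.002 -0.002 1" --pt "-0.008 0.003 0.068 -0.003 0.002 -0.002 1"

```text
time: 26.3
tool_pos: [0.4799, -0.0662, 0.0715]
tool_rot: [0.079, -0.083, 0.993, 0.006]
contact_force: [0.3, -0.2, -0.1]
gripper_width: 0.734
```

Run:
```python
from h import *
snap('wrist','w28');snap('scene','s28');snap('top','t28')
w=cv2.imread('pics/w28.png');s=cv2.imread('pics/s28.png');t=cv2.imread('pics/t28.png')
cv2.imwrite('pics/w28c.png',cv2.resize(w[190:380,165:385],(695,600),interpolation=2))
cv2.imwrite('pics/c28.png',np.hstack([cv2.resize(s[215:285,225:295],(400,400),interpolation=2),cv2.resize(t[125:225,255:355],(400,400),interpolation=2)]))
Tp=[-.0358,0,-.0323]
ins(-.095,.036,9.4,9,Tp)
ins(-.068,.036,9.4,9,Tp)
```

```text
tcp [ 0.4797 -0.067   0.071 ]
t 26.45 delta [ 0.0002 -0.0012  0.0001] [-0.0003  0.0005  0.0021] rows>= 0.024037818800819708 0.014570298949836616
tcp [ 0.5064 -0.0625  0.071 ]
t 26.45 delta [-0.0265 -0.0011  0.0043] [-0.0003  0.0005  0.0021] rows>= 0.5370976730479838 0.014570298949836616
```

View pics/w28c.png

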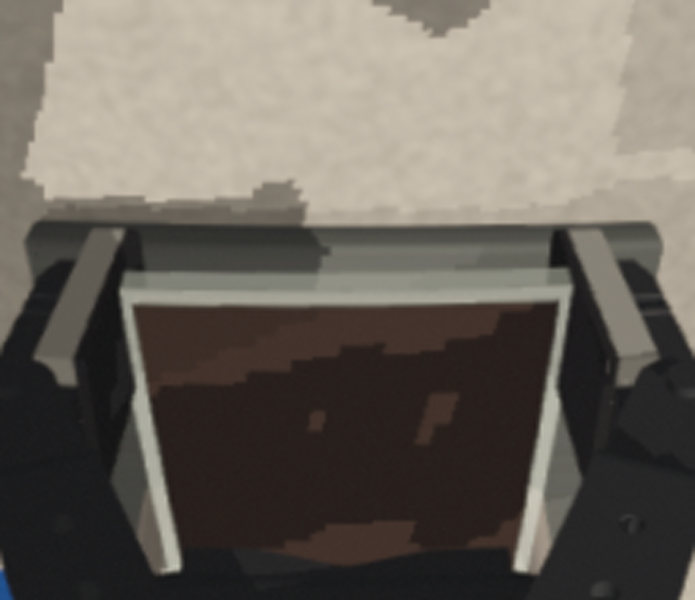

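View pics/c28.png

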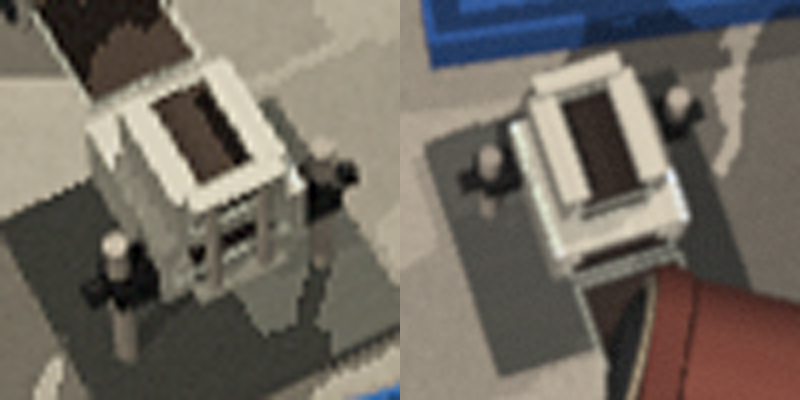

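Emit:
step_arm --pt "-0.008 -0.001 0.0015 0 0 0.002 1" --pt "-0.015 -0.001 0.003 0 0 0.002 1" --pt "-0.021 -0.001 0.0035 0 0 0.002 1" --pt "-0.0265 -0.001 0.0043 0 0 0.002 1" --pt "-0.0265 -0.001 0.0043 0 0 0.002 1" --pt "-0.0265 -0.001 0.0043 0 0 0.002 1"

```text
time: 27.05
tool_pos: [0.5058, -0.0618, 0.0696]
tool_rot: [0.077, -0.082, 0.994, 0.007]
contact_force: [0.3, 0.1, -0.5]
gripper_width: 0.736
```

Run:
```python
from h import *
snap('wrist','w29');snap('scene','s29');snap('top','t29')
w=cv2.imread('pics/w29.png');s=cv2.imread('pics/s29.png');t=cv2.imread('pics/t29.png')
cv2.imwrite('pics/c29.png',np.hstack([cv2.resize(w[190:380,165:385],(400,400),interpolation=2),cv2.resize(s[215:285,225:295],(400,400),interpolation=2)]))
Tp=[-.0358,0,-.0323]
ins(-.045,.036,9.4,9,Tp)
ins(-.020,.036,9.4,9,Tp)
```

```text
tcp [ 0.529  -0.0587  0.071 ]
t 27.2 delta [-0.0236 -0.0007  0.0023] [ 0.0009 -0.0017  0.0003] rows>= 0.47451588229465935 0.012659060161740501
tcp [ 0.5537 -0.0545  0.071 ]
t 27.2 delta [-0.0483 -0.0006  0.0062] [ 0.0009 -0.0017  0.0003] rows>= 0.9739833726547289 0.012659060161740501
```

View pics/c29.png

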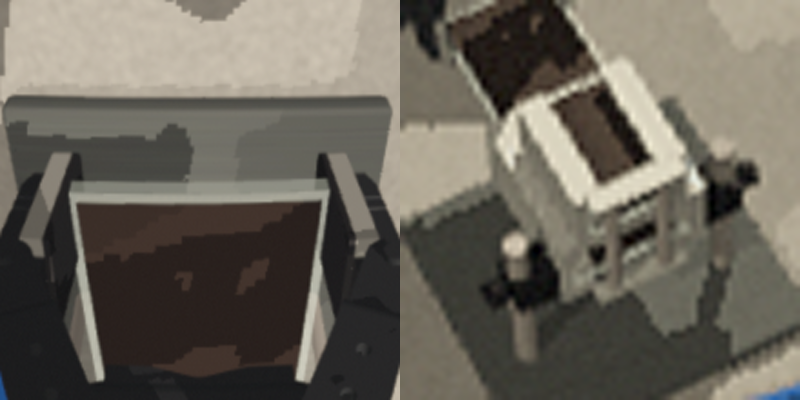

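Emit:
step_arm --pt "-0.008 -0.001 0.0005 0 -0.001 0 1" --pt "-0.016 -0.001 0.0015 0 -0.002 0 1" --pt "-0.0236 -0.001 0.0023 0 -0.002 0 1" --pt "-0.0236 -0.001 0.0023 0 -0.002 0 1"

```text
time: 27.6
tool_pos: [0.5306, -0.059, 0.0716]
tool_rot: [0.079, -0.082, 0.993, 0.007]
contact_force: [-0.4, -0.1, 0.1]
gripper_width: 0.737
```

Run:
```python
from h import *
snap('wrist','w30');snap('scene','s30')
w=cv2.imread('pics/w30.png');s=cv2.imread('pics/s30.png')
cv2.imwrite('pics/c30.png',np.hstack([cv2.resize(w[190:380,165:385],(400,400),interpolation=2),cv2.resize(s[215:285,225:295],(400,400),interpolation=2)]))
Tp=[-.0358,0,-.0323]
ins(-.020,.036,9.4,9,Tp)
```

```text
tcp [ 0.5537 -0.0545  0.071 ]
t 27.7 delta [-0.0243  0.0004  0.0039] [0.0009 0.0002 0.0007] rows>= 0.4914506683563264 0.007888834691478637
```

View pics/c30.png

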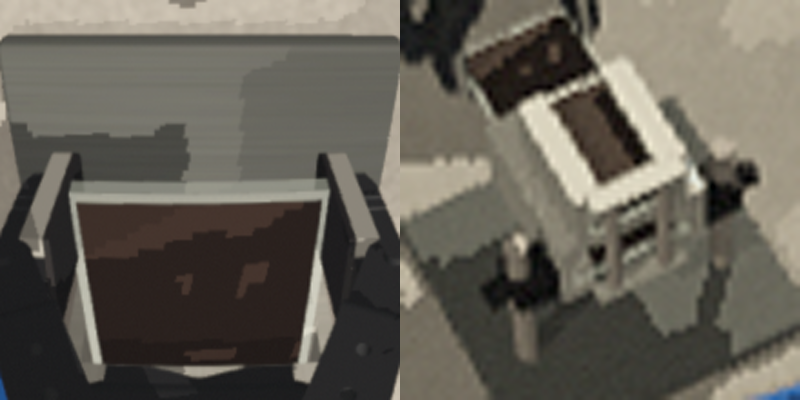

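Run:
```python
from h import *
w=cv2.imread('pics/w30.png');s=cv2.imread('pics/s30.png');s9=cv2.imread('pics/s29.png')
cv2.imwrite('pics/c30b.png',cv2.resize(w[260:380,165:385],(797,435),interpolation=2))
cv2.imwrite('pics/c30c.png',np.hstack([cv2.resize(x[215:265,230:280],(400,400),interpolation=2) for x in (s9,s)]))
```

```text
(no output)
```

View pics/c30b.png

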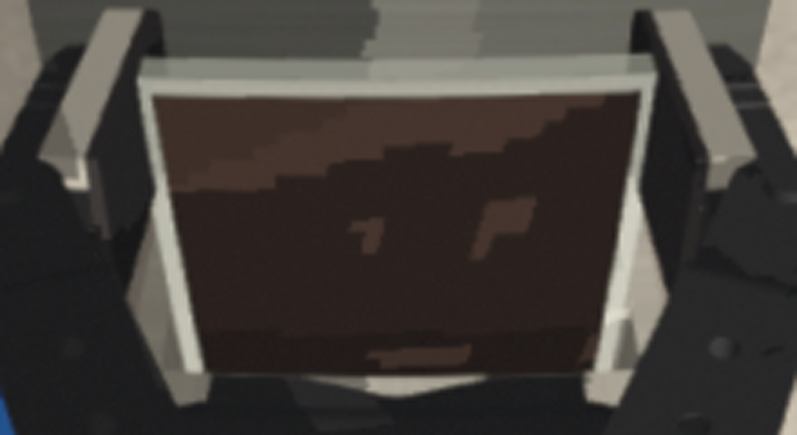

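View pics/c30c.png

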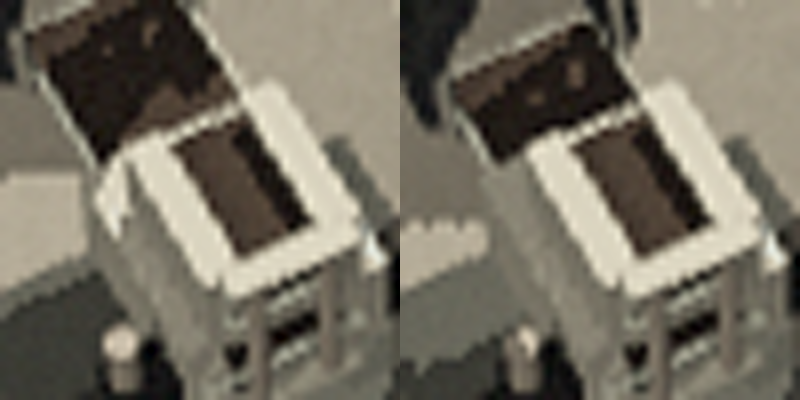

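Emit:
step_arm --pt "-0.008 0 0.0013 0 0 0 1" --pt "-0.016 0 0.0026 0 0 0 1" --pt "-0.024 0 0.0039 0 0 0 1" --pt "-0.024 0 0.0039 0 0 0 1"

```text
time: 28.1
tool_pos: [0.5545, -0.0549, 0.0714]
tool_rot: [0.079, -0.082, 0.993, 0.007]
contact_force: [-0.4, -0.0, -0.7]
gripper_width: 0.732
```

Run:
```python
from h import *
snap('wrist','w31');snap('scene','s31')
w=cv2.imread('pics/w31.png');s=cv2.imread('pics/s31.png')
cv2.imwrite('pics/c31.png',np.hstack([cv2.resize(w[200:380,165:385],(440,360),interpolation=2),cv2.resize(s[215:265,230:280],(360,360),interpolation=2)]))
Tp=[-.0358,0,-.0323]
ins(-.020,.036,9.4,9,Tp)
```

```text
tcp [ 0.5537 -0.0545  0.071 ]
t 28.2 delta [-0.0003  0.0004  0.    ] [0.0009 0.0003 0.0006] rows>= 0.00992498625526167 0.007632691619225979
```

View pics/c31.png

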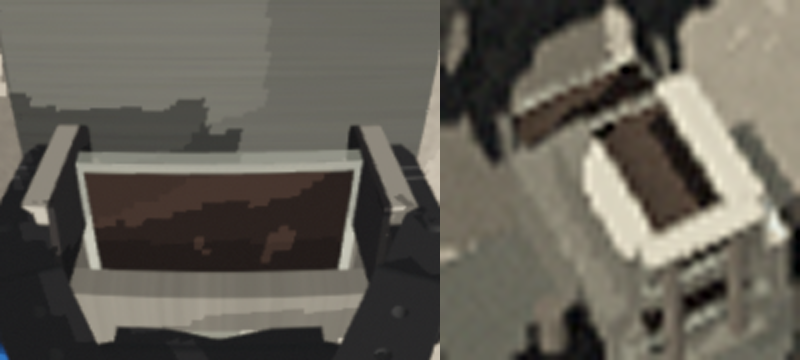

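Emit:
step_arm --pt "0.0003 0 0.0015 0 0 0 1" --pt "0.0005 0 0.003 0 0 0 1" --pt "0.0005 0 0.003 0 0 0 0.2" --pt "0.0005 0 0.003 0 0 0 -0.4" --pt "0.0005 0 0.003 0 0 0 -0.9" --pt "0.0005 0 0.003 0 0 0 -0.9" --pt "0.0005 0 0.003 0 0 0 -0.9"

```text
time: 28.9
tool_pos: [0.5532, -0.055, 0.0679]
tool_rot: [0.078, -0.082, 0.994, 0.007]
contact_force: [0.1, 0.4, -0.2]
gripper_width: 0.955
```

Run:
```python
from h import *
snap('wrist','w32')
w=cv2.imread('pics/w32.png')
cv2.imwrite('pics/c32.png',cv2.resize(w[200:380,165:385],(733,600),interpolation=2))
```

```text
(no output)
```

View pics/c32.png

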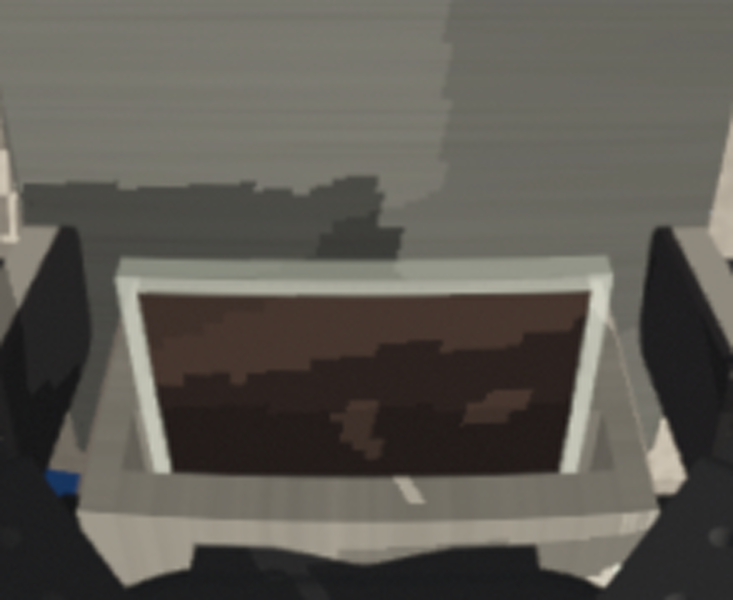

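Run:
```python
from h import *
K=[-.011,0,-.0177]
ins(-.078,.029,9.6,20,K)
```

```text
tcp [ 0.5222 -0.0599  0.0811]
t 28.95 delta [ 0.0289  0.0003 -0.018 ] [-1.000e-04 -1.914e-01 -3.200e-03] rows>= 0.6817850207601428 1.2770629125499826
```

Emit:
step_arm --pt "0.015 0 -0.0024 0 0 0 -0.9" --pt "0.03 0 -0.0047 0 0 0 -0.9" --pt "0.045 0 -0.007 0 0 0 -0.9" --pt "0.055 0 -0.025 0 0 0 -0.9" --pt "0.055 0 -0.025 0 -0.1 -0.003 1" --pt "0.055 0 -0.025 0 -0.191 -0.003 1" --pt "0.055 0 -0.025 0 -0.191 -0.003 1" --pt "0.055 0 -0.025 0 -0.191 -0.003 1" --pt "0.055 0 -0.025 0 -0.191 -0.003 1" --pt "0.055 0 -0.025 0 -0.191 -0.003 1" --pt "0.055 0 -0.025 0 -0.191 -0.003 1" --pt "0.042 0 -0.02 0 -0.191 -0.003 1" --pt "0.029 0 -0.018 0 -0.191 -0.003 1" --pt "0.029 0 -0.018 0 -0.191 -0.003 1" --pt "0.029 0 -0.018 0 -0.191 -0.003 1"

```text
time: 30.45
tool_pos: [0.5222, -0.06, 0.0811]
tool_rot: [0.172, -0.083, 0.981, 0.015]
contact_force: [-0.0, 0.2, -0.2]
gripper_width: -0.003
```

Run:
```python
from h import *
snap('wrist','w33');snap('scene','s33')
w=cv2.imread('pics/w33.png');s=cv2.imread('pics/s33.png')
cv2.imwrite('pics/c33.png',np.hstack([cv2.resize(w[180:360,165:385],(440,360),interpolation=2),cv2.resize(s[215:265,230:280],(360,360),interpolation=2)]))
K=[-.011,0,-.0177]
ins(-.055,.029,9.6,20,K)
ins(-.040,.029,9.6,20,K)
```

```text
tcp [ 0.5448 -0.0561  0.0811]
t 30.55 delta [-0.022   0.0002  0.0079] [ 0.0001 -0.001  -0.0001] rows>= 0.4675445264575418 0.0064820435035732125
tcp [ 0.5596 -0.0536  0.0811]
t 30.55 delta [-0.0361  0.0002  0.013 ] [ 0.0001 -0.001  -0.0001] rows>= 0.7675398268836642 0.0064820435035732125
```

View pics/c33.png

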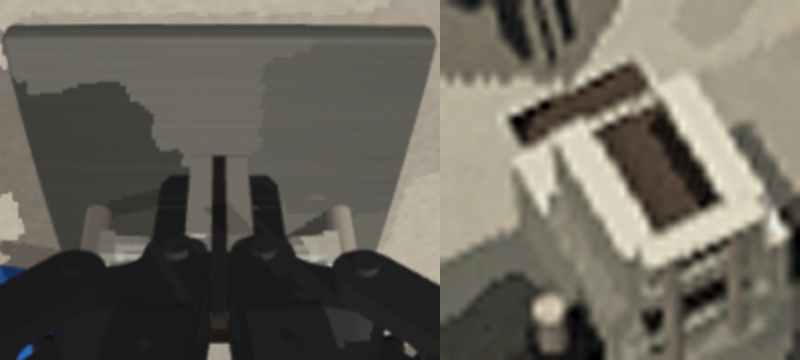

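Fingers are shut just behind the plate's tail. Pushing in steps with the force watched.

Emit:
step_arm --pt "-0.007 0 0.0025 0 0 0 1" --pt "-0.014 0 0.005 0 0 0 1" --pt "-0.022 0 0.008 0 0 0 1" --pt "-0.022 0 0.008 0 0 0 1"

```text
time: 30.95
tool_pos: [0.5465, -0.0562, 0.0817]
tool_rot: [0.173, -0.083, 0.981, 0.014]
contact_force: [0.1, -0.4, 0.1]
gripper_width: 0.002
```

Emit:
step_arm --pt "-0.005 0 0.0018 0 0 0 1" --pt "-0.01 0 0.0036 0 0 0 1" --pt "-0.014 0 0.005 0 0 0 1" --pt "-0.014 0 0.005 0 0 0 1"

```text
time: 31.35
tool_pos: [0.5605, -0.0537, 0.0815]
tool_rot: [0.173, -0.082, 0.981, 0.014]
contact_force: [0.1, -0.0, -0.6]
gripper_width: 0.0
```

Run:
```python
from h import *
snap('scene','s34');snap('wrist','w34')
w=cv2.imread('pics/w34.png');s=cv2.imread('pics/s34.png')
cv2.imwrite('pics/c34.png',np.hstack([cv2.resize(w[180:360,165:385],(440,360),interpolation=2),cv2.resize(s[215:265,230:280],(360,360),interpolation=2)]))
K=[-.011,0,-.0177]
ins(-.0385,.029,9.6,20,K)
```

```text
tcp [ 0.5611 -0.0533  0.0811]
t 31.45 delta [-0.001   0.0002  0.0006] [ 0.     -0.0005 -0.    ] rows>= 0.02345259833377132 0.003056848210551335
```

View pics/c34.png

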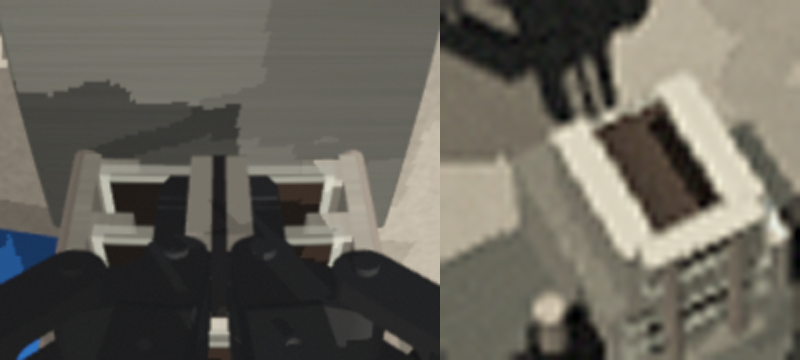

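Nearly home and no force yet. I'll creep forward until it meets the stop.

Emit:
step_arm --pt "-0.001 0 0.0004 0 0 0 1" --pt "-0.0015 0 0.0006 0 0 0 1" --pt "-0.0015 0 0.0006 0 0 0 1"

```text
time: 31.75
tool_pos: [0.5612, -0.0535, 0.0812]
tool_rot: [0.172, -0.082, 0.981, 0.015]
contact_force: [-3.1, -1.4, 1.2]
gripper_width: -0.003
```

Emit:
step_arm --pt "-0.001 0 0.0004 0 0 0 1" --pt "-0.0015 0 0.0006 0 0 0 1" --pt "-0.0015 0 0.0006 0 0 0 1"

```text
time: 32.05
tool_pos: [0.5616, -0.0535, 0.081]
tool_rot: [0.171, -0.083, 0.982, 0.015]
contact_force: [-11.8, -1.3, 7.8]
gripper_width: 0.003
```

Emit:
step_arm --pt "0.015 0 -0.006 0 0 0 1" --pt "0.04 0 -0.015 0 0 0 1" --pt "0.05 0 -0.04 0 0 0 -1" --pt "0.05 0 -0.09 0 0 0 -1" --pt "0.05 0 -0.13 0 0 0 -1" --pt "0.05 0 -0.13 0 0 0 -1" --pt "0.05 0 -0.13 0 0 0 -1" --pt "0.05 0 -0.13 0 0 0 -1"

```text
time: 32.85
tool_pos: [0.4726, -0.0682, 0.1851]
tool_rot: [0.172, -0.082, 0.982, 0.015]
contact_force: [-1.3, 0.1, 0.1]
gripper_width: 0.991
```

Run:
```python
from h import *
snap('wrist','w36');snap('top','t36');snap('scene','s36')
w=cv2.imread('pics/w36.png')
cv2.imwrite('pics/w36c.png',cv2.resize(w[180:380,165:385],(660,600),interpolation=2))
c=calib('wrist')
for n,p in dict(wtailLbot=(-.04,-.0325,.030),wtailL=(-.04,-.0325,.034),wtailR=(-.04,.0325,.034),s1tailL=(-.04,-.0325,.014),s1R=(-.04,.0325,.014),mouthL=(-.035,-.0405,.05),mouthR=(-.035,.0405,.05),ntailL=(-.02,-.0225,.074),nR=(-.02,.0225,.074)).items():
    q=proj(c,rackpt(*p),True)[0];print(n,((q-[165,180])*3).round())
```

```text
wtailLbot [222. 240.]
wtailL [221. 250.]
wtailR [432. 250.]
s1tailL [226. 204.]
s1R [427. 203.]
mouthL [192. 300.]
mouthR [461. 299.]
ntailL [251. 394.]
nR [403. 394.]
```

View pics/w36c.png

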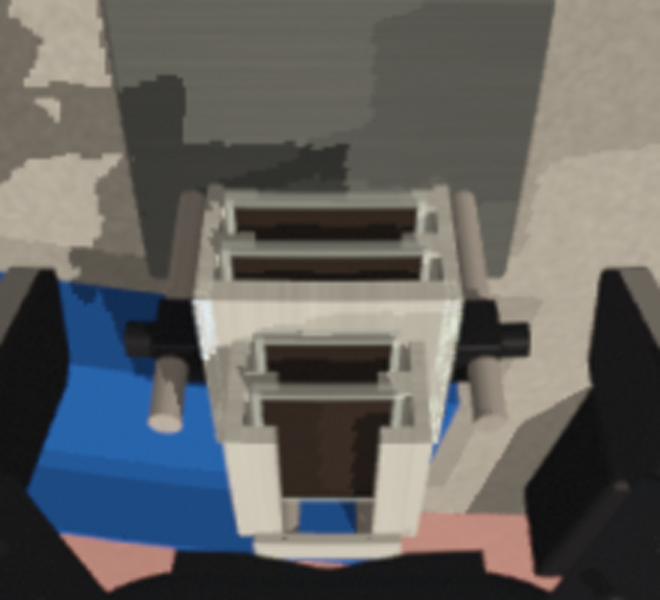

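View pics/t36.png

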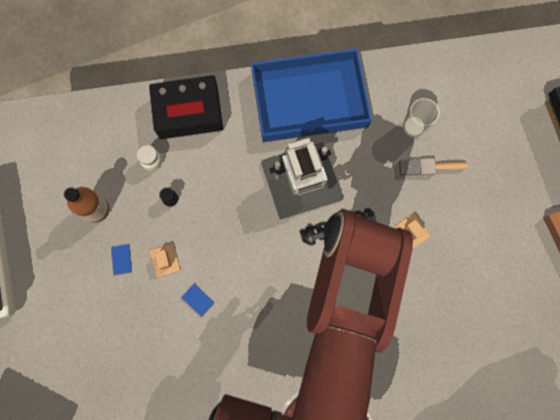

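Run:
```python
from plant import manip
s=manip.state();print(s['time'],s['contact_force'],abs(s['joint_vel']).max());print(manip.job_done())
```

```text
33.0 [-0.00291789  0.27209705  0.220071  ] 0.004927975570313627
the job is handed in; nothing more can be done
None
```

Both plates are stored and the job is handed in at 33 s; no verdict was reported. The narrow plate is in slot 4 and the wide plate in slot 2. I gripped each by its tail, slid it partway in level, released it, then pushed it home with shut fingers until it met the back stop (about 5 N for the narrow plate, 3 to 12 N for the wide).

**Last checks:**
- **Wide plate:** in the final wrist picture its tail edge lies within a pixel or two of where a home, centred plate should appear.
- **Narrow plate:** its front edge matched the home position. Its tail edge read up to about 3 mm further in, which I put down to uncertainty in the rack height.
- **Stored plates and bystanders:** the stored plates looked undisturbed, and the bystanders were in place in the top view.
- **Robot:** it was still and touching nothing at hand-in.

**What disagreed or failed:**
- **Fingertip position:** the shut fingertips are about 18 mm behind the reported TCP, not 8 mm ahead as stated. The first grasp of the narrow plate therefore closed on air. I found the true offset by touching the bench lightly with the shut fingers and used it from then on.
- **Rack height:** the first camera fits ranged from 62 to 75 mm. A closer look at the mouth settled it at about 72.5 mm, and both insertions went in without contact.
- **Wrist joint limit:** joint 6 nearly reached its limit above the wide plate at 20° tilt, so I gripped that plate at 8° instead.

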